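# Fit the dividers in the parts drawer

### The job

Set up the top drawer of the grey parts cabinet for small bike parts: pull it well out, then take the two plywood dividers from the steel tray and stand them on edge in the drawer, the wide one in the middle slots of the wide lane and the narrow one in the front slots (nearest the handle) of the narrow lane, each pushed fully home on the drawer floor. Then push the drawer fully shut with both dividers in place, and leave the other things on the bench where they are.

Things in the scene. Friction and masses are not known exactly. Their poses are not given: they have to be found in the camera images.
- wide_divider_centre (a point): Wide divider: plywood sheet 120 long, 6 thick, 70 high, with a finger tab 44 long, 22 high on the middle of its top edge (92 high in all); lowest 6 mm of each end cut back 4 mm; 40-85 g. Origin half-way up (46 above the lower edge, 35 below the tab's middle); x = normal of the sheet, y = along it, z = up to the tab. Leans 29 deg from upright in the tray, top towards the robot. (mm)
- narrow_divider_centre (a point): Narrow divider: as the wide one in material, thickness, heights, tab, cut-back ends, origin and axes, but only 78 mm long, 30-65 g. One divider starts in the tray's first bay (nearest the robot), the other in its last; which is which varies. Both lean alike, the lower edge on the tray floor, the face on the top edge of the bay's wall; tab and upper part stand free above the walls.
- tray: Low open sheet-steel tray fixed to the bench, 113 (x) by 160 (y) by 50 mm high, with three bays side by side along x, each 31 mm wide (x) and 150 mm long (y); walls 5 mm, floor 4 mm thick; the middle bay is empty. Origin at the centre of its underside; its -x side is towards the robot.
- cabinet_front (a point): Grey steel cabinet with two drawers, fixed to the bench: 262 mm wide (y), 308 deep (x), 198 high, with a 3 mm rubber mat on top. Origin at the middle of the top front edge, over the outer face of the shut drawer fronts; x points to the back, y to the robot's left, z up. The lower drawer does not open. The top drawer's opening leaves 14 mm above the tabs of dividers that are fully home.
- drawer (a joint): How far the top drawer is pulled out, in m: 0 fully shut, 0.17 at its stop. It slides along the cabinet's -x, stays where it is left and needs about 2 to 4 N. It may start up to 25 mm open.
- drawer_handle (a point): Middle of the top drawer's bar handle: level bar about 10 mm thick, 100 mm long along y, its middle 35 mm in front of the drawer front (30 mm of finger room behind it), 175 mm above the bench, 23 mm below the cabinet's top. Axes as the cabinet's; moves with the drawer. Top of the drawer front: 186 mm above the bench.
- slot_wide (a point): Slots for the wide divider: the middle of three slot pairs in the wide lane (126 mm wide, on the drawer's +y side), 95 mm behind the drawer front's inner face. This point is midway between the two slots, on the drawer floor (84 mm above the bench). Axes as the cabinet's; moves with the drawer. The divider stands with its length along y, its ends in the two slots.
- slot_narrow (a point): Slots for the narrow divider: the front one of three slot pairs (45 mm apart) in the narrow lane (84 mm wide, -y side, a 6 mm wall between the lanes), 50 mm behind the drawer front's inner face; point and axes as slot_wide. Every slot: an upright groove between black ribs 9 mm deep on the lane walls, 10 mm wide (x), flared to 20 mm at its mouth 156 mm above the bench.
- chainring: aluminium toothed chainring 146 mm across and 5 mm thick, lying flat at the right of the robot; origin at the centre of its underside (bystander)
- cassette: rear sprocket cluster, a stepped steel cone 110 mm across and 35 mm high, lying left of the tray; origin at the centre of its underside (bystander)
- pedal: flat black cage pedal, 100 x 92 x 21 mm with a 28 mm axle stub, lying between the cabinet and the tray; origin at the centre of its underside (bystander)
- hub: bare aluminium wheel hub standing on end, 58 mm across the flanges, 100 mm high, right of the cabinet; origin at the centre of its underside (bystander)
- lube_bottle: small white bottle with a black cap, 44 mm across, 130 mm high, standing at the left; origin at the centre of its underside (bystander)
- grease_tub: grey round tub with a white lid, 84 mm across, 70 mm high, right of the cabinet; origin at the centre of its underside (bystander)
- spanner: steel spanner 170 mm long lying flat between the robot and the cabinet; origin at the middle of its underside, x along its length (bystander)
There are look-alikes about, which are no part of the job. What is shaped like the part that bears narrow_divider_centre but purple is not meant. What is shaped like the part that bears wide_divider_centre but black is not meant.

How it is judged (in metres and radians):
On the way, in this order (a step that is already met when the one before it is completed fails the run):
1. the top drawer is pulled out (value of joint drawer above 0.08 m), for 0.1 s.
2. one divider stands fully home in its own slots (((x of wide_divider_centre in the frame of slot_wide between -0.005 and 0.005 m and y of wide_divider_centre in the frame of slot_wide between -0.007 and 0.007 m and z of wide_divider_centre in the frame of slot_wide between 0.04 and 0.05 m and angle between wide_divider_centre's own z axis and vertical below 0.12 rad and angle between the x axis of wide_divider_centre and the x axis of slot_wide, either way round below 0.1 rad) or (x of narrow_divider_centre in the frame of slot_narrow between -0.005 and 0.005 m and y of narrow_divider_centre in the frame of slot_narrow between -0.007 and 0.007 m and z of narrow_divider_centre in the frame of slot_narrow between 0.04 and 0.05 m and angle between narrow_divider_centre's own z axis and vertical below 0.12 rad and angle between the x axis of narrow_divider_centre and the x axis of slot_narrow, either way round below 0.1 rad))), for 0.2 s.
3. both dividers stand fully home in their slots (x of wide_divider_centre in the frame of slot_wide between -0.005 and 0.005 m and y of wide_divider_centre in the frame of slot_wide between -0.007 and 0.007 m and z of wide_divider_centre in the frame of slot_wide between 0.04 and 0.05 m and angle between each of wide_divider_centre, narrow_divider_centre's own z axis and vertical below 0.12 rad and angle between the x axis of wide_divider_centre and the x axis of slot_wide, either way round below 0.1 rad and x of narrow_divider_centre in the frame of slot_narrow between -0.005 and 0.005 m and y of narrow_divider_centre in the frame of slot_narrow between -0.007 and 0.007 m and z of narrow_divider_centre in the frame of slot_narrow between 0.04 and 0.05 m and angle between the x axis of narrow_divider_centre and the x axis of slot_narrow, either way round below 0.1 rad), for 0.2 s.
At the end, for the whole second after the job is handed in: Drawer shut (within 6 mm); wide divider in the wide lane's middle slots, narrow one in the narrow lane's front slots, each within 5 mm across and 7 mm along, on the drawer floor (within 4 mm), upright (7 degrees), square to the lane (6 degrees), released, at rest; other things within 30 mm (all of step 3 and value of joint drawer below 0.006 m and contact force between the fingers and wide_divider below 0.2 N and linear speed of each of wide_divider, narrow_divider below 0.03 m/s and contact force between the fingers and narrow_divider below 0.2 N and velocity of joint drawer between -0.02 and 0.02 m/s); the robot touches nothing.
It fails at once if another thing on the bench is shifted by more than 30 mm (distance of any of chainring, cassette, pedal, hub, lube_bottle, grease_tub, spanner from where it was at the start of the episode above 0.03 m).
It also fails if it takes over 72 s, if anything falls off the work surface, if the arm or the gripper's body presses on something with over 40 N, if the wrist force passes 120 N, or if a joint passes its speed limit or range.

### The arm

A 6-joint arm with a two-finger parallel gripper is mounted at the origin on the work surface. World frame = base frame: x ahead of the robot, y to its left, z up, the work surface at z = 0. Lengths are in mm, angles in rad, forces in N, time in s.
With the tool pointing down it reaches from about 300 to 750 mm from the base axis. Payload 8.5 kg.
Tool frame: the origin (TCP) lies midway between the tips of the shut fingers; the grasp point (between the pads) lies 19 mm behind it; x points along the fingers, y is the direction in which the jaws open and shut, and the axes are right-handed (so a half turn about x gives the same grasp; the last joint's range is limited). The gripper opens to 85 mm and grips with 20 to 120 N. Pads are 22 mm wide; open, the fingers measure 114 mm over their backs; the gripper's body (76 mm by 85 mm) begins 54 mm behind the grasp point. The pads swing forward as they close: fully open they stand 13 mm farther back than shut.
Start: joints at [0.957, 0.381, 1.297, -0, 1.464, -0.215], TCP at [213.562, 506.825, 231.322] pointing down, gripper open.
Joint ranges: [-3.11, 3.11], [-0.89, 2.33], [0.22, 2.48], [-1.42, 4.56], [0.17, 2.85], [-2.88, 2.88]. Speed limits (rad/s): [2.39, 2.39, 3.14, 3.14, 3.14, 3.14].

### API

Orientations are given as a 3x3 rotation matrix whose columns are the frame's x, y, z axes.
In Python, from station import robot, viewer gives the robot as it stands.
- The arm moves only by the tool move_arm, never from a script. Its argument "targets" is text: rows parted by semicolons, each of 5 numbers parted by spaces: the shift along the tool's x, y, z in m, then the turn about the tool's x in rad, then the gripper's target within -1 to 1 (fully open at 1, half-way at 0, shut at -1). In form: tx ty tz yaw claw; .... A call has 1 to 12 rows; each row is the pose to reach, as a shift and turn from the pose measured when the call began, along the tool's axes at that moment; what a row does not reach only later rows make up. A row lasts 1/12 s, in which the tool goes at most 41.7 mm and 7.16 degrees, less where a joint would pass 70% of its speed; a pose out of reach is approached as far as the arm can. A call with a gripper value outside its range is refused whole. The fingers move at their own pace and stop on an object; "squeeze" is the grip in N (left out, the last holds). Time passes only in rows, so rows that repeat a pose let the fingers close. It gives the time, the measured TCP pose, the force and the opening at its end, in the units of the state.
- robot.read_state(): the state, without advancing time (a new reading comes with each control period).
- viewer.grab_frame(name): name is "scene" or "top"; returns a dict with "image" (480x640x3 uint8, red, green, blue), "z_map" (480x640 float32, mm along the optical axis (not along the pixel's ray), 0 where there is no reading), "fx", "fy", "cx", "cy" (pixels), "k1" (the pictures are not rectified: a ray, as slopes to the right and down, at radius r is drawn at 1 + k1 r^2 times it, then the intrinsics apply), "R" (3x3) and "t" (3): a world point X has camera coordinates R X + t. Camera axes: x right, y down, z forward; pixel columns grow to the right and rows downward; lengths in mm; the calibration is good to about 2 mm. A picture is of the moment at which its call begins.
- robot.close_job(): hands the job in, once; it reports no verdict.
The state is a dict: "t": time; "joint_positions": joint angles; "joint_vel": joint speeds; "effort": joint torques, N m; "tool_pos": TCP position; "orientation": TCP orientation; "contact_force": force on the tool from outside, world axes, zero at the start; "moment": the same for the moment, N m; "opening": finger opening in mm.
Only numpy, scipy, OpenCV 4.12 (cv2) and the standard library are available. Lean on these libraries where they do the work, as an engineer would, in place of code of your own. Each camera call takes 0.05 s, during which the arm holds its last target.

## Working session

There is one attempt and no reset: what is moved stays moved. The work goes in short steps, Python scripts to look and compute and a tool call to move; the robot and the scene stay as the last step left them, time stands still between calls to the robot, and variables do not carry over. Pictures are saved under pics/ and viewed, and the job is handed in when it is done.

Besides the shell and the picture viewer there is one more tool, called after "Emit:" as name(argument=value, ...) on one line, values as JSON. move_arm: Moves the arm, as the interface text tells. Its arguments: {"type":"object","properties":{"targets":{"type":"string"},"squeeze":{"type":"number"}},"required":["targets"]}

```bash
mkdir -p pics; ls; cat > h.py <<'E'
import numpy as np, cv2
from station import robot, viewer
def grab(n,save=None):
    f=viewer.grab_frame(n)
    if save: cv2.imwrite('pics/'+save,cv2.cvtColor(f['image'],cv2.COLOR_RGB2BGR))
    return f
def ray(f,u,v):
    x=(np.asarray(u,float)-f['cx'])/f['fx'];y=(np.asarray(v,float)-f['cy'])/f['fy']
    a,b=x.copy(),y.copy()
    for _ in range(20):
        r2=a*a+b*b; s=1+f['k1']*r2; a=x/s;b=y/s
    return np.stack([a,b,np.ones_like(a)],-1)
def cam(f): return np.array(f['R']),np.array(f['t'])
def onplane(f,u,v,z):
    R,t=cam(f); c=-R.T@t; d=ray(f,u,v)@R
    return c+d*((z-c[2])/d[...,2])[...,None]
def depthpts(f):
    R,t=cam(f); h,w=f['z_map'].shape
    u,v=np.meshgrid(np.arange(w),np.arange(h))
    p=ray(f,u,v)*f['z_map'][...,None]
    P=(p-t)@R
    P[f['z_map']==0]=np.nan
    return P
def proj(f,X):
    R,t=cam(f); p=np.atleast_2d(X)@R.T+t; a=p[:,0]/p[:,2];b=p[:,1]/p[:,2]
    s=1+f['k1']*(a*a+b*b)
    return np.stack([a*s*f['fx']+f['cx'],b*s*f['fy']+f['cy']],-1)
E
python3 - <<'E'
from h import *
np.set_printoptions(precision=3,suppress=True)
for n in('scene','top'):
    f=grab(n,n+'0.png');R,t=cam(f);print(n,-R.T@t,R,f['fx'],f['k1'])
print(robot.read_state())
E
```

```text
pics
scene [ 953.79  -489.234 1120.031] [[ 0.749  0.662  0.006]
 [ 0.557 -0.626 -0.546]
 [-0.358  0.413 -0.837]] 478.46315658297516 -0.12059220435326602
top [ 452.766  -19.426 1663.773] [[-0.011 -1.    -0.002]
 [-0.998  0.011 -0.059]
 [ 0.059  0.002 -0.998]] 602.3505151457493 -0.02480881841082847
{'t': 0.1, 'joint_positions': array([ 0.957,  0.381,  1.298, -0.   ,  1.464, -0.215]), 'joint_vel': array([-0.002, -0.002, -0.001, -0.001,  0.   , -0.   ]), 'effort': array([  0.005, -44.921, -23.166,  -0.   ,   0.004,   0.   ]), 'tool_pos': array([213.415, 506.622, 230.801]), 'orientation': array([[-0.001,  0.388,  0.922],
       [-0.001,  0.922, -0.388],
       [-1.   , -0.001, -0.   ]]), 'contact_force': array([-0.925,  0.12 , -0.231]), 'moment': array([ 0.039, -0.044, -0.035]), 'opening': 85.27542021847974}
```

View pics/scene0.png

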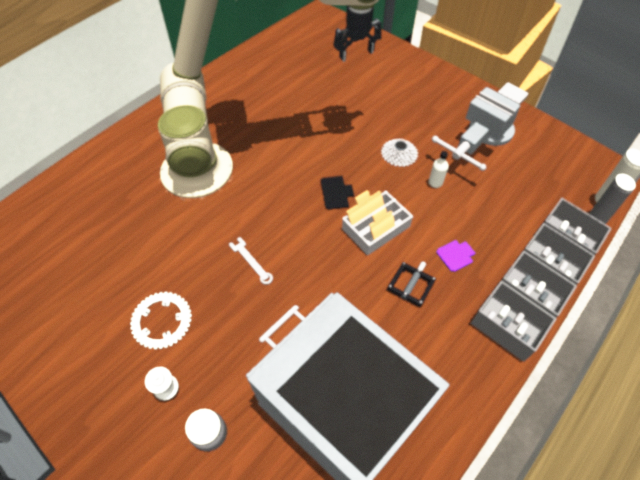

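View pics/top0.png

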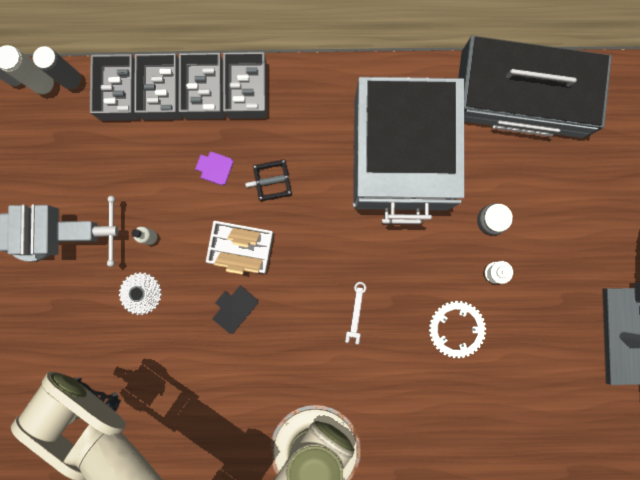

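Scene: the cabinet is at top (410,140) with its handle at (407,215). The tray is at top (240,248).
Candidates for the dividers:
- Plywood in the near bay, about (238,263): looks wide.
- Plywood in the far bay, about (240,238): looks narrow.
- Purple look-alike at (215,168) and black look-alike at (236,310): both excluded by colour.

Next I'll check this in a close crop.

```bash
python3 - <<'E'
from h import *
np.set_printoptions(precision=1,suppress=True)
f=grab('top'); g=grab('scene')
a=cv2.resize(f['image'][210:285,195:285],(540,450),interpolation=cv2.INTER_CUBIC)
cv2.imwrite('pics/c1.png',a[...,::-1])
a=cv2.resize(g['image'][180:260,330:420],(540,480),interpolation=cv2.INTER_CUBIC)
cv2.imwrite('pics/c2.png',a[...,::-1])
a=cv2.resize(f['image'][65:230,340:480],(560,600),interpolation=cv2.INTER_CUBIC)
cv2.imwrite('pics/c3.png',a[...,::-1])
P=depthpts(f);Q=depthpts(g)
for n,F,PP in(('top',f,P),('scene',g,Q)):
    hsv=cv2.cvtColor(F['image'],cv2.COLOR_RGB2HSV)
    print(n,'bench z',np.nanmedian(PP[300:330,390:420,2]) if n=='top' else np.nanmedian(PP[200:230,280:310,2]))
    m=cv2.inRange(hsv,(10,60,150),(28,170,255))
    x0,x1,y0,y1=(200,280,215,280) if n=='top' else (335,405,185,245)
    mm=np.zeros_like(m);mm[y0:y1,x0:x1]=m[y0:y1,x0:x1]
    k,l,s,c=cv2.connectedComponentsWithStats(mm)
    for i in range(1,k):
        if s[i,4]>30:
            p=PP[l==i];print(s[i],c[i],np.nanmin(p,0),np.nanmax(p,0),np.nanmean(p,0))
E
```

```text
top bench z -1.0372963896049796
[227 228  33  20 440] [243.2 237.1] [552.8 147.4  -5.6] [607.5 227.5  94.7] [579.7 186.4  47.7]
[213 252  49  23 717] [237.6 263.1] [481.1 141.6 -10.8] [542.3 274.1  95. ] [510.1 202.3  44.9]
scene bench z 1.8817315030688175
[341 189  46  38 785] [363.9 205.2] [440.2 133.9  -2.9] [535.1 336.9  92.8] [503.6 209.5  49.9]
[387 190  18  18  37] [395.9 198.5] [499.4 311.1  -3.3] [575.9 338.2   9.3] [538.7 324.    2. ]
[369 208  26  32 503] [381.1 222.6] [538.4 148.2   4.5] [600.  274.4  90.1] [578.5 190.5  55.2]
```

View pics/c1.png

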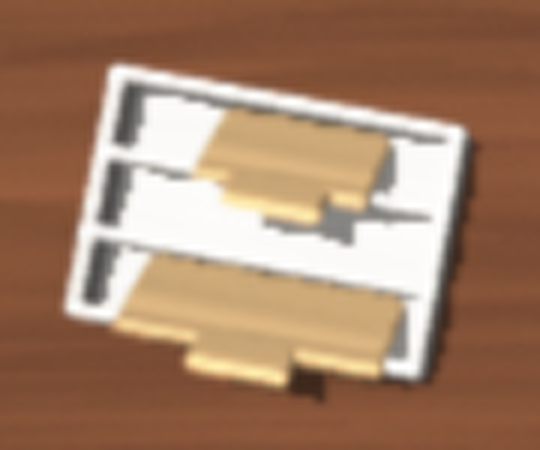

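View pics/c2.png

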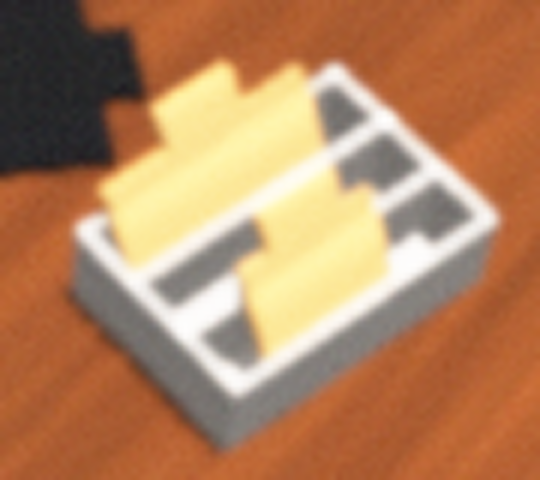

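View pics/c3.png

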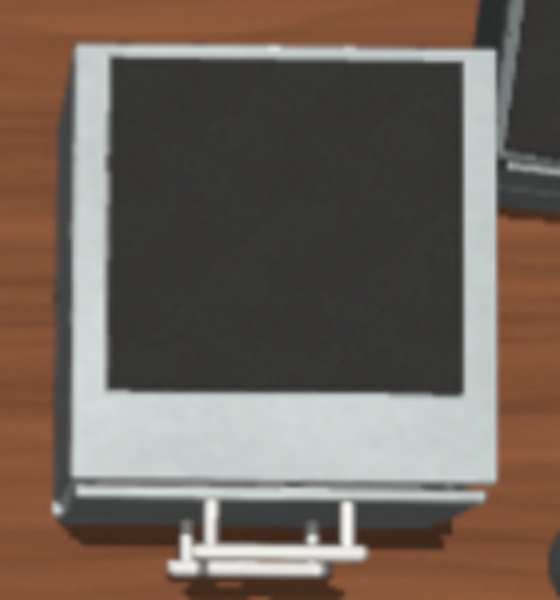

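Crops confirm it: the wide divider is in the near bay (tab at crop 1 pixel (240,365)) and the narrow one in the far bay (tab at (272,208)). The upper handle bar is at crop 3 pixel (280,552), with the top drawer slightly open.

```bash
python3 - <<'E'
from h import *
np.set_printoptions(precision=1,suppress=True)
f=grab('top'); g=grab('scene')
def T(c,off,s,z,F=f):
    c=np.array(c,float); u=(c[:,0]+.5)/s-.5+off[0]; v=(c[:,1]+.5)/s-.5+off[1]
    return onplane(F,u,v,z)
tr=T([(110,65),(468,127),(427,382),(65,313)],(195,210),6,50);print('tray',tr,tr.mean(0))
d=np.diff(np.vstack([tr,tr[:1]]),axis=0);print(np.hypot(d[:,0],d[:,1]),np.degrees(np.arctan2(d[:,1],d[:,0])))
print('wide tab top edge (z~86)',T([(188,365),(288,382)],(195,210),6,86))
print('wide shoulder',T([(112,325),(382,374)],(195,210),6,66))
print('narrow tab',T([(225,203),(320,220)],(195,210),6,86))
print('narrow shoulder',T([(195,173),(365,207)],(195,210),6,66))
cb=T([(76,45),(497,48),(498,483),(72,480)],(340,65),4,198);print('cab',cb)
print('drawer front top',T([(77,488),(485,494)],(340,65),4,186))
print('bar',T([(195,552),(367,552)],(340,65),4,178))
P=depthpts(f)
print('cab depth z', np.nanmedian(P[165:180,375:440,2]), 'mat',np.nanmedian(P[100:150,380:440,2]))
# scene: handle
a=cv2.resize(g['image'][285:405,240:380],(700,600),interpolation=cv2.INTER_CUBIC)
cv2.imwrite('pics/c4.png',a[...,::-1])
E
```

```text
tray [[625.3 267.8  50. ]
 [595.5 107.1  50. ]
 [481.5 126.1  50. ]
 [514.1 288.   50. ]] [554.1 197.2  50. ]
[163.4 115.6 165.1 113. ] [-100.5  170.5   78.6  -10.3]
wide tab top edge (z~86) [[489.4 227.3  86. ]
 [481.5 183.6  86. ]]
wide shoulder [[508.  264.1  66. ]
 [485.  144.6  66. ]]
narrow tab [[560.2 210.9  86. ]
 [552.2 169.3  86. ]]
narrow shoulder [[575.  227.1  66. ]
 [559.1 151.7  66. ]]
cab [[ 966.3 -120.6  198. ]
 [ 961.9 -382.4  198. ]
 [ 689.1 -375.5  198. ]
 [ 693.7 -113.9  198. ]]
drawer front top [[ 690.6 -117.7  186. ]
 [ 684.2 -370.1  186. ]]
bar [[ 651.1 -190.9  178. ]
 [ 650.  -297.7  178. ]]
cab depth z 198.97545274277934 mat 200.54782368840603
```

View pics/c4.png

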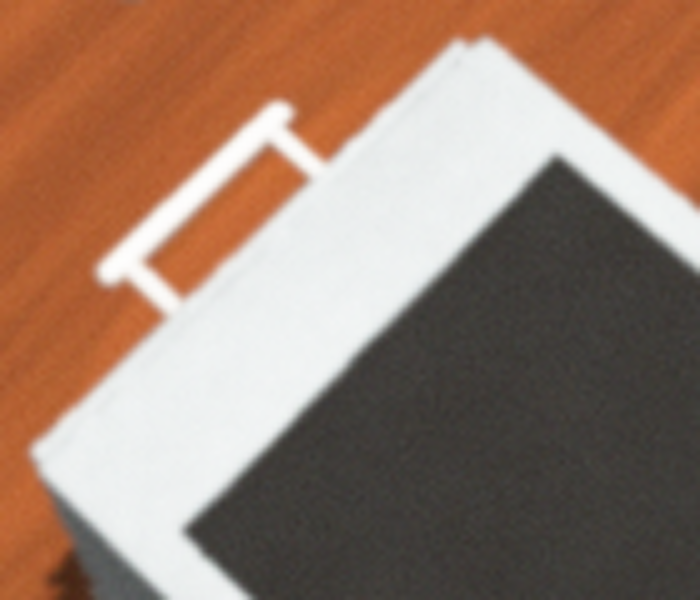

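```bash
cat >> h.py <<'E'
def togo(tgt,head=None):
    "shift in tool axes and turn, to reach world TCP (mm) and heading (rad) of tool y"
    s=robot.read_state();O=np.array(s['orientation']);d=O.T@(np.array(tgt)-s['tool_pos'])/1000
    h=np.arctan2(O[1,1],O[0,1]); turn=0 if head is None else -(head-h)
    print('t %.2f pos %s head %.4f open %.1f F %s'%(s['t'],np.round(s['tool_pos'],1),h,s['opening'],np.round(s['contact_force'],1)))
    print('togo',np.round(d,4),'turn',round((turn+np.pi)%(2*np.pi)-np.pi,4))
E
python3 -c "
from h import *
togo([651,-244,225],-0.02)"
```

```text
t 0.30 pos [213.5 506.8 231.1] head 1.1720 open 85.3 F [ 0.2 -0.  -0.5]
togo [ 0.0063 -0.522   0.6947] turn 1.192
```

Emit:
move_arm(targets="0.006 -0.522 0.695 1.192 -0.4;0.006 -0.522 0.695 1.192 -0.4;0.006 -0.522 0.695 1.192 -0.4;0.006 -0.522 0.695 1.192 -0.4;0.006 -0.522 0.695 1.192 -0.4;0.006 -0.522 0.695 1.192 -0.4;0.006 -0.522 0.695 1.192 -0.4;0.006 -0.522 0.695 1.192 -0.4;0.006 -0.522 0.695 1.192 -0.4;0.006 -0.522 0.695 1.192 -0.4;0.006 -0.522 0.695 1.192 -0.4;0.006 -0.522 0.695 1.192 -0.4", squeeze=40)

```text
t: 1.3
tool_pos: [465.9, 72.8, 228.0]
orientation: [[0.0, 1.0, -0.021], [-0.0, -0.021, -1.0], [-1.0, 0.0, 0.0]]
contact_force: [1.0, 1.0, -0.6]
opening: 25.5
```

```bash
python3 -c "
from h import *
togo([651,-244,225],-0.02)"
```

```text
t 1.30 pos [465.9  72.8 228. ] head -0.0207 open 25.5 F [ 1.   1.  -0.6]
togo [0.0031 0.1916 0.3129] turn -0.0007
```

Emit:
move_arm(targets="0.003 0.192 0.313 0 -0.4;0.003 0.192 0.313 0 -0.4;0.003 0.192 0.313 0 -0.4;0.003 0.192 0.313 0 -0.4;0.003 0.192 0.313 0 -0.4;0.003 0.192 0.313 0 -0.4;0.003 0.192 0.313 0 -0.4;0.003 0.192 0.313 0 -0.4;0.003 0.192 0.313 0 -0.4;0.003 0.192 0.313 0 -0.4;0.003 0.192 0.313 0 -0.4")

```text
t: 2.22
tool_pos: [651.6, -245.7, 223.5]
orientation: [[-0.002, 1.0, -0.023], [0.001, -0.023, -1.0], [-1.0, -0.002, -0.001]]
contact_force: [-0.5, 0.2, 0.3]
opening: 25.1
```

```bash
python3 - <<'E'
from h import *
togo([651,-244,154],-0.02)
f=grab('scene'); a=cv2.resize(f['image'][255:375,225:365],(700,600),interpolation=cv2.INTER_CUBIC)
cv2.imwrite('pics/d1.png',a[...,::-1])
E
```

```text
t 2.22 pos [ 651.6 -245.7  223.5] head -0.0227 open 25.1 F [-0.5  0.2  0.3]
togo [ 0.0695 -0.0005 -0.0016] turn -0.0027
```

View pics/d1.png

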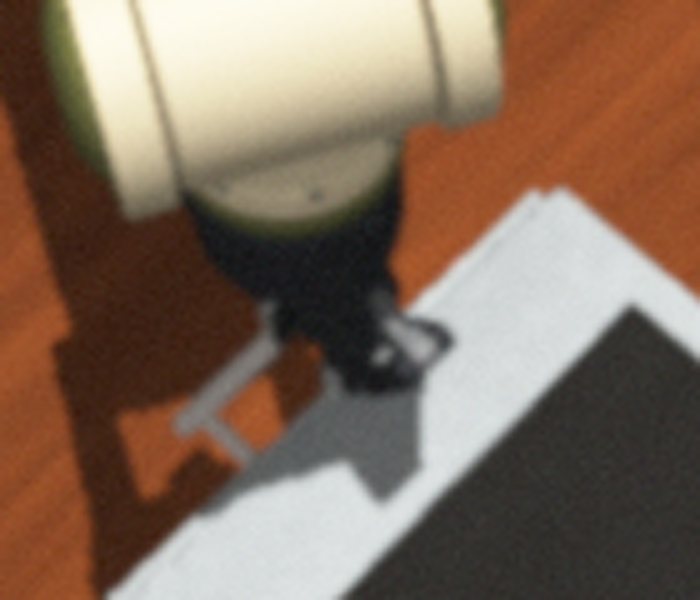

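The picture shows the gripper above the bar, jaws straddling it around pixel (330,340). I'll cross-check the bar's position with the second camera.

```bash
python3 - <<'E'
from h import *
f=grab('scene')
print(onplane(f,np.array([110,282])/5+240,np.array([268,106])/5+285,178))
print(onplane(f,np.array([34,458])/5+240,np.array([450,40])/5+285,186), 'front top')
print(onplane(f,np.array([487])/5+240,np.array([38])/5+285,198), 'cab corner')
E
```

```text
[[ 617.58025739 -288.96252026  178.        ]
 [ 620.24517235 -186.4577079   178.        ]]
[[ 652.63639643 -365.80893242  186.        ]
 [ 658.80645385 -114.8051849   186.        ]] front top
[[ 671.31921097 -110.58851665  198.        ]] cab corner
```

The two views disagree by 32 mm in x, so I'll sort that out before reaching.

```bash
python3 - <<'E'
from h import *
np.set_printoptions(precision=1,suppress=True)
f=grab('top'); g=grab('scene',)
P=depthpts(f);Q=depthpts(g)
# TCP-projected check
s=robot.read_state(); print(proj(g,s['tool_pos']),proj(f,s['tool_pos']))
for n,F,PP in(('top',f,P),('scene',g,Q)):
    z=PP[...,2]; m=(z>190)&(z<215)&(PP[...,0]>600)&(PP[...,1]<-80)&(PP[...,1]>-420)
    hsv=cv2.cvtColor(F['image'],cv2.COLOR_RGB2HSV)
    k=m&(hsv[...,2]<90)
    p=PP[m];print(n,m.sum(),np.percentile(p,[1,50,99],axis=0))
    print(' mat',np.percentile(PP[k],[1,50,99],axis=0), np.argwhere(k).min(0),np.argwhere(k).max(0))
# known features: chainring, tub, spanner on bench - centroids from both views
def blob(F,x0,y0,x1,y1,z):
    h=cv2.cvtColor(F['image'],cv2.COLOR_RGB2HSV)[y0:y1,x0:x1]
    m=(h[...,1]<60)&(h[...,2]>140); v,u=np.nonzero(m); return onplane(F,np.array([(u.min()+u.max())/2+x0]),np.array([(v.min()+v.max())/2+y0]),z), m.sum()
print('ring',blob(f,420,290,500,365,5),blob(g,122,282,200,357,5))
print('tub',blob(f,470,195,520,240,70),blob(g,180,400,230,455,70))
print('spanner',blob(f,335,275,375,350,4),blob(g,222,230,280,290,4))
E
```

```text
[[287.6 324.2]] [[412.2 199.7]]
top 10011 [[ 670.3 -375.5  191.5]
 [ 839.7 -224.3  199.6]
 [ 958.3 -116.9  207.3]]
 mat [[ 728.5 -355.8  192.7]
 [ 847.5 -239.5  200.4]
 [ 949.2 -140.   207.6]] [ 81 357] [196 455]
scene 19890 [[ 668.4 -374.6  195.6]
 [ 825.1 -256.4  201.2]
 [ 961.3 -118.3  205.6]]
 mat [[ 728.1 -352.8  198.2]
 [ 844.8 -253.1  202.1]
 [ 949.9 -140.9  205.9]] [317 270] [475 437]
ring (array([[ 323.8, -392.9,    5. ]]), np.int64(1401)) (array([[ 327.5, -391.7,    5. ]]), np.int64(1563))
tub (array([[ 622.6, -496.1,   70. ]]), np.int64(616)) (array([[ 627.2, -495.1,   70. ]]), np.int64(1024))
spanner (array([[ 373.4, -112.6,    4. ]]), np.int64(2520)) (array([[ 382. , -100.7,    4. ]]), np.int64(1824))
```

The cameras do agree; the fault was my crop scale (rows were ×3.636, not ×4). I'll recompute.

```bash
python3 - <<'E'
from h import *
np.set_printoptions(precision=1,suppress=True)
f=grab('top')
def T(c,z):
    c=np.array(c,float); return onplane(f,c[:,0]/4+340-.4,c[:,1]*165/600+65-.4,z)
print('cab',T([(76,45),(497,48),(498,483),(72,480)],198))
print('front',T([(77,488),(485,494)],186)); print('bar',T([(195,552),(367,552)],178))
togo([618.5,-240,154],-0.02)
E
```

```text
cab [[ 963.5 -120.5  198. ]
 [ 958.9 -382.2  198. ]
 [ 659.3 -374.6  198. ]
 [ 664.1 -113.4  198. ]]
front [[ 660.3 -117.2  186. ]
 [ 653.5 -369.3  186. ]]
bar [[ 616.7 -190.2  178. ]
 [ 615.6 -296.9  178. ]]
t 2.47 pos [ 651.3 -242.9  225.9] head -0.0193 open 26.0 F [ 0.4 -0.1  0.9]
togo [ 0.1 -0.  -0. ] turn 0.0007
```

Emit:
move_arm(targets="0 -0.034 0 0 -0.4;0 -0.034 0 0 -0.4;0 -0.034 0 0 -0.4;0.03 -0.034 0 0 -0.4;0.055 -0.034 0 0 -0.4;0.072 -0.034 0 0 -0.4;0.072 -0.034 0 0 -0.4;0.072 -0.034 0 0 -0.4")

```text
t: 3.13
tool_pos: [618.0, -242.1, 154.4]
orientation: [[0.001, 1.0, -0.019], [-0.001, -0.019, -1.0], [-1.0, 0.001, 0.001]]
contact_force: [-0.3, -0.1, -0.1]
opening: 25.2
```

```bash
sed -i "s/print('togo',np.round(d,4)/print('togo',*['%.4f'%q for q in d]/" h.py; python3 - <<'E'
from h import *
togo([618.5,-240,154],-0.02)
f=grab('scene'); a=cv2.resize(f['image'][265:385,225:365],(700,600),interpolation=cv2.INTER_CUBIC)
cv2.imwrite('pics/d2.png',a[...,::-1])
E
```

```text
t 3.13 pos [ 618.  -242.1  154.4] head -0.0188 open 25.2 F [-0.3 -0.1 -0.1]
togo 0.0004 0.0005 -0.0021 turn 0.0012
```

View pics/d2.png

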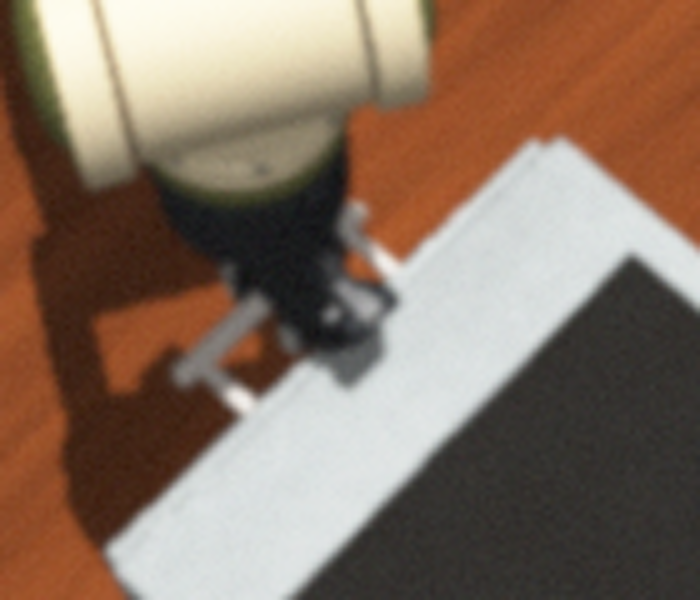

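The fingers straddle the bar around (320,300) with no contact force. I'll close on it and pull.

Emit:
move_arm(targets="0 0 0 0 -1;0 0 0 0 -1;0 0 0 0 -1;0 0 0 0 -1;0 0 0 0 -1", squeeze=60)

```text
t: 3.6
tool_pos: [619.2, -242.6, 157.6]
orientation: [[0.007, 1.0, -0.019], [-0.004, -0.019, -1.0], [-1.0, 0.007, 0.004]]
contact_force: [1.4, 1.6, 6.7]
opening: 9.2
```

Emit:
move_arm(targets="0 -0.01 0 0 -1;0 -0.025 0 0 -1;0 -0.045 0 0 -1;0 -0.065 0 0 -1;0 -0.085 0 0 -1;0 -0.105 0 0 -1;0 -0.12 0 0 -1;0 -0.135 0 0 -1;0 -0.15 0 0 -1;0 -0.155 0 0 -1;0 -0.155 0 0 -1")

```text
t: 4.52
tool_pos: [463.3, -238.5, 157.5]
orientation: [[0.007, 1.0, -0.019], [-0.002, -0.019, -1.0], [-1.0, 0.007, 0.002]]
contact_force: [-0.3, 8.1, 5.4]
opening: 9.1
```

```bash
python3 - <<'E'
from h import *
togo([460,-240,154],-0.02)
f=grab('top'); a=cv2.resize(f['image'][65:245,340:490],(600,720)[:2] if 0 else (500,600),interpolation=cv2.INTER_CUBIC)
cv2.imwrite('pics/e1.png',a[...,::-1])
E
```

```text
t 4.52 pos [ 463.3 -238.5  157.5] head -0.0193 open 9.1 F [-0.3  8.1  5.4]
togo 0.0035 -0.0033 0.0016 turn 0.0007
```

View pics/e1.png

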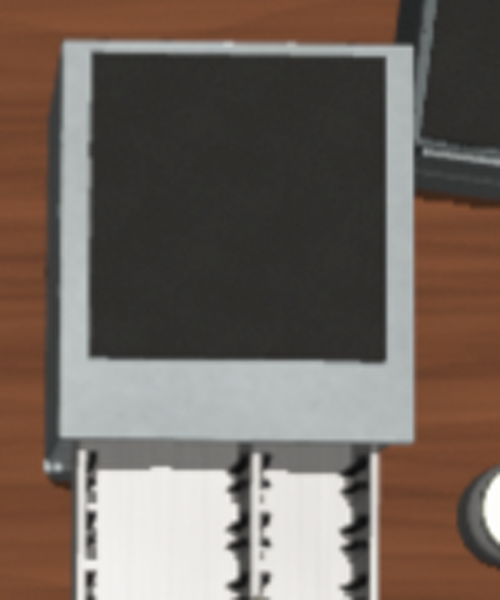

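Drawer is out about 160 mm and still gripped (ribs visible at (75–370, 460–600)). Release and rise, then head for the tray.

Emit:
move_arm(targets="0 0 0 0 -0.4;0 0 0 0 -0.4;0 0 0 0 -0.4;0 0 0 0 -0.4;-0.03 0 0 0 -0.4;-0.06 0 0 0 -0.4;-0.09 0 0 0 -0.4;-0.09 0 0 0 -0.1;-0.09 0 0 0 -0.1")

```text
t: 5.32
tool_pos: [463.5, -238.7, 248.7]
orientation: [[0.01, 1.0, -0.019], [-0.004, -0.019, -1.0], [-1.0, 0.01, 0.004]]
contact_force: [-0.2, -0.3, -0.7]
opening: 38.2
```

```bash
cat >> h.py <<'E'
TC=np.array([554.1,197.2]);TY=-0.182
def tray(lx,ly): 
    c,s=np.cos(TY),np.sin(TY); return TC+np.array([c*lx-s*ly,s*lx+c*ly])
E
python3 - <<'E'
from h import *
p=tray(-62,-3.6);print(p)
togo([*p,160],TY)
E
```

```text
[492.47242385 204.88126669]
t 5.32 pos [ 463.5 -238.7  248.7] head -0.0191 open 38.2 F [-0.2 -0.3 -0.7]
togo 0.0872 0.0196 -0.4444 turn 0.1629
```

Emit:
move_arm(targets="0 0.02 -0.444 0.163 -0.1;0 0.02 -0.444 0.163 -0.1;0 0.02 -0.444 0.163 -0.1;0 0.02 -0.444 0.163 -0.1;0 0.02 -0.444 0.163 -0.1;0.087 0.02 -0.444 0.163 -0.1;0.087 0.02 -0.444 0.163 -0.1;0.087 0.02 -0.444 0.163 -0.1;0.087 0.02 -0.444 0.163 -0.1;0.087 0.02 -0.444 0.163 -0.1;0.087 0.02 -0.444 0.163 -0.1;0.087 0.02 -0.444 0.163 -0.1")

```text
t: 6.32
tool_pos: [490.7, 209.3, 156.2]
orientation: [[0.004, 0.984, -0.176], [-0.004, -0.176, -0.984], [-1.0, 0.004, 0.003]]
contact_force: [-0.0, -0.5, -1.7]
opening: 38.3
```

```bash
python3 - <<'E'
from h import *
p=tray(-62,-3.6)
togo([*p,62],TY)
f=grab('top'); a=cv2.resize(f['image'][160:280,340:480],(700,600),interpolation=cv2.INTER_CUBIC)
cv2.imwrite('pics/f1.png',a[...,::-1])
f=grab('scene'); a=cv2.resize(f['image'][160:260,320:420],(600,600),interpolation=cv2.INTER_CUBIC)
cv2.imwrite('pics/f2.png',a[...,::-1])
E
```

```text
t 6.32 pos [490.7 209.3 156.2] head -0.1773 open 38.3 F [-0.  -0.5 -1.7]
togo 0.0942 0.0021 0.0037 turn 0.0047
```

View pics/f1.png

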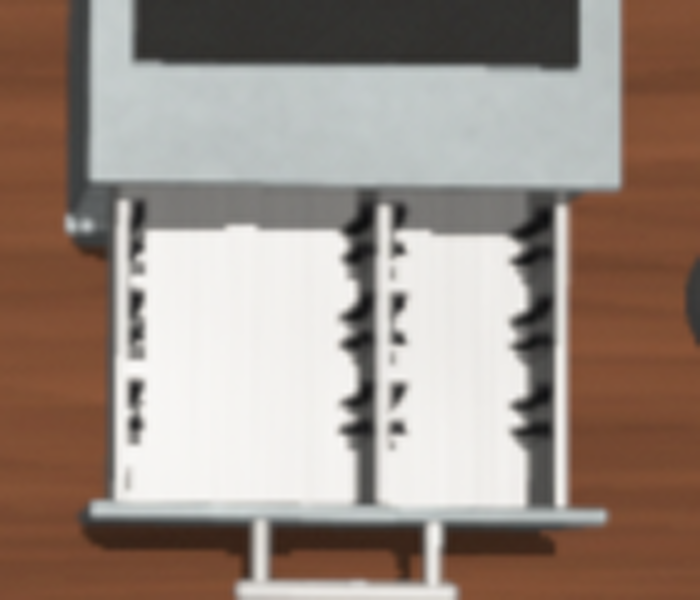

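View pics/f2.png

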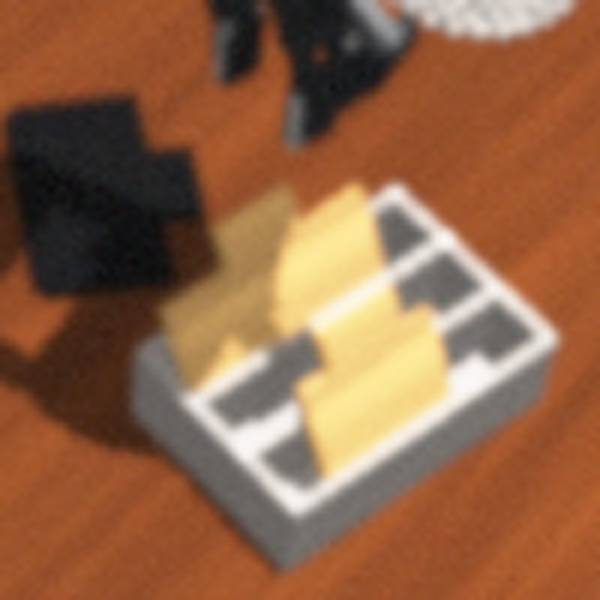

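The drawer is open: slot pairs at about y=240, 330, 415 on the wide/narrow ribs in the top crop, front at y≈510. Dividers are undisturbed; tab at (260,235) in the scene crop. Descending around the wide tab.

Emit:
move_arm(targets="0 0.002 0.004 0.005 -0.1;0.03 0.002 0.004 0.005 -0.1;0.06 0.002 0.004 0.005 -0.1;0.085 0.002 0.004 0.005 -0.1;0.094 0.002 0.004 0.005 -0.1;0.094 0.002 0.004 0.005 -0.1")

```text
t: 6.92
tool_pos: [493.1, 199.3, 62.8]
orientation: [[0.002, 0.983, -0.185], [-0.006, -0.185, -0.983], [-1.0, 0.003, 0.005]]
contact_force: [0.1, -0.6, 0.5]
opening: 38.5
```

```bash
python3 - <<'E'
from h import *
togo([*tray(-34,-3.6),62],TY)
f=grab('scene'); a=cv2.resize(f['image'][160:260,320:420],(600,600),interpolation=cv2.INTER_CUBIC)
cv2.imwrite('pics/f3.png',a[...,::-1])
E
```

```text
t 6.92 pos [493.1 199.3  62.8] head -0.1862 open 38.5 F [ 0.1 -0.6  0.5]
togo 0.0009 0.0264 -0.0055 turn -0.0042
```

View pics/f3.png

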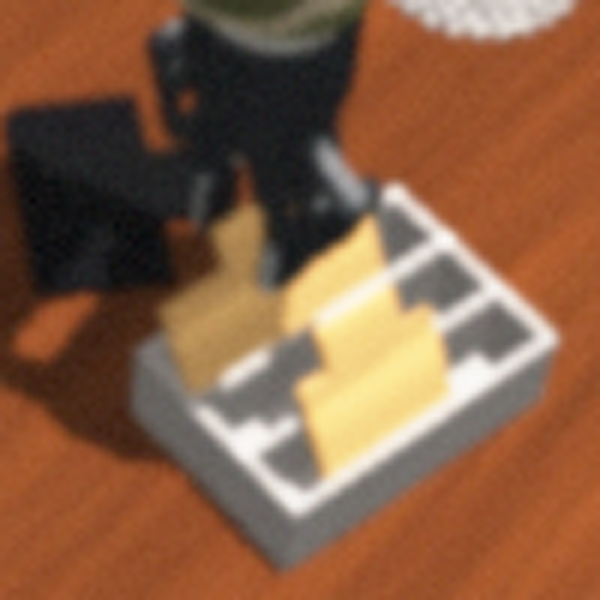

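Fingers straddle the tab (245,240). Push it upright, then close.

Emit:
move_arm(targets="0 0.006 -0.003 -0.004 -0.1;0 0.013 -0.005 -0.004 -0.1;0 0.02 -0.005 -0.004 -0.1;0 0.026 -0.005 -0.004 -0.1;0 0.026 -0.005 -0.004 -0.1;0 0.026 -0.005 -0.004 -1;0 0.026 -0.005 -0.004 -1;0 0.026 -0.005 -0.004 -1;0 0.026 -0.005 -0.004 -1;0 0.026 -0.005 -0.004 -1;0 0.026 -0.005 -0.004 -1", squeeze=40)

```text
t: 7.88
tool_pos: [520.1, 199.9, 64.5]
orientation: [[0.005, 0.984, -0.181], [-0.005, -0.181, -0.984], [-1.0, 0.006, 0.004]]
contact_force: [-0.0, -0.7, -0.7]
opening: 5.5
```

```bash
python3 - <<'E'
from h import *
togo([*tray(-34,-3.6),62],TY)
f=grab('scene'); a=cv2.resize(f['image'][160:260,320:420],(600,600),interpolation=cv2.INTER_CUBIC)
cv2.imwrite('pics/f4.png',a[...,::-1])
E
```

```text
t 7.88 pos [520.1 199.9  64.5] head -0.1817 open 5.5 F [-0.  -0.7 -0.7]
togo 0.0025 -0.0001 0.0001 turn 0.0003
```

View pics/f4.png

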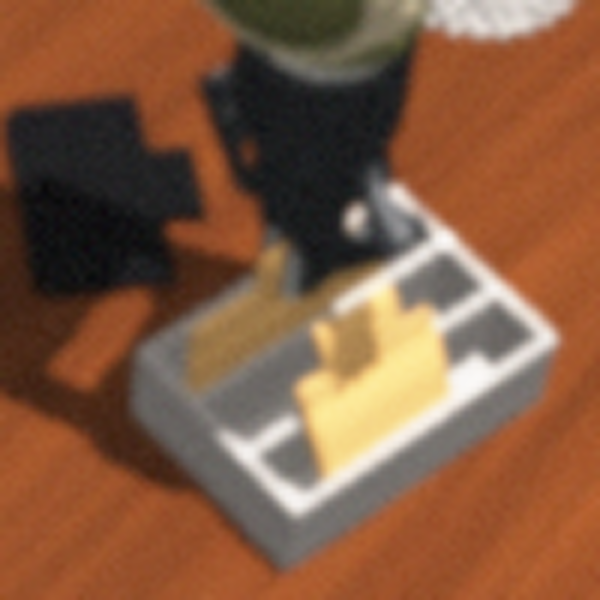

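Gripped at 5.5 mm and upright (tab at (270,265)). Lift, then work out the slot positions from the open-drawer view.

Emit:
move_arm(targets="-0.02 0 0 0 -1;-0.05 0 0 0 -1;-0.09 0 0 0 -1;-0.13 0 0 0 -1;-0.17 0 0 0 -1;-0.21 0 0 0 -1;-0.21 0 0 0 -1;-0.21 0 0 0 -1")

```text
t: 8.6
tool_pos: [519.5, 201.1, 276.3]
orientation: [[0.009, 0.984, -0.181], [-0.005, -0.181, -0.984], [-1.0, 0.01, 0.003]]
contact_force: [-0.2, -0.6, -1.7]
opening: 5.5
```

```bash
python3 - <<'E'
from h import *
np.set_printoptions(precision=1,suppress=True)
togo([520,200,275],TY)
f=grab('top'); g=grab('scene')
a=cv2.resize(f['image'][185:275,350:470],(800,600),interpolation=cv2.INTER_CUBIC)
cv2.imwrite('pics/g1.png',a[...,::-1])
u0,v0=proj(g,robot.read_state()['tool_pos'])[0].astype(int)
a=cv2.resize(g['image'][v0-50:v0+70,u0-70:u0+70],(700,600),interpolation=cv2.INTER_CUBIC)
cv2.imwrite('pics/g2.png',a[...,::-1]);print(u0,v0)
def T(c,z): 
    c=np.array(c,float); return onplane(f,c[:,0]/5+340-.4,c[:,1]/5+160-.4,z)
print('front out',T([(85,522),(605,525)],186),'front in',T([(95,503),(600,510)],186))
print('bar',T([(240,590),(455,590)],178))
print('walls',T([(123,200),(115,500),(562,205),(562,505),(385,205),(383,508)],150+20))
P=depthpts(f); 
for (x,y) in [(123,300),(383,300),(562,300),(250,515),(450,515),(250,400)]:
    u=int(x/5+340);v=int(y/5+160); print((x,y),np.nanmedian(P[v-2:v+3,u-1:u+1].reshape(-1,3),0))
E
```

```text
t 8.60 pos [519.5 201.1 276.3] head -0.1815 open 5.5 F [-0.2 -0.6 -1.7]
togo 0.0013 0.0007 0.0010 turn 0.0005
373 154
front out [[ 499.4 -109.2  186. ]
 [ 495.  -364.7  186. ]] front in [[ 508.6 -114.3  186. ]
 [ 502.4 -362.4  186. ]]
bar [[ 465.2 -185.6  178. ]
 [ 464.  -291.7  178. ]]
walls [[ 660.4 -131.6  170. ]
 [ 510.6 -125.3  170. ]
 [ 655.6 -350.9  170. ]
 [ 505.6 -347.3  170. ]
 [ 656.5 -262.4  170. ]
 [ 505.2 -258.2  170. ]]
(123, 300) [ 610.9 -130.1  154.5]
(383, 300) [ 609.3 -260.2  154.9]
(562, 300) [ 608.6 -351.8  155. ]
(250, 515) [ 501.1 -191.4  184.6]
(450, 515) [ 499.8 -289.9  184.2]
(250, 400) [ 564.5 -203.    85.9]
```

View pics/g1.png

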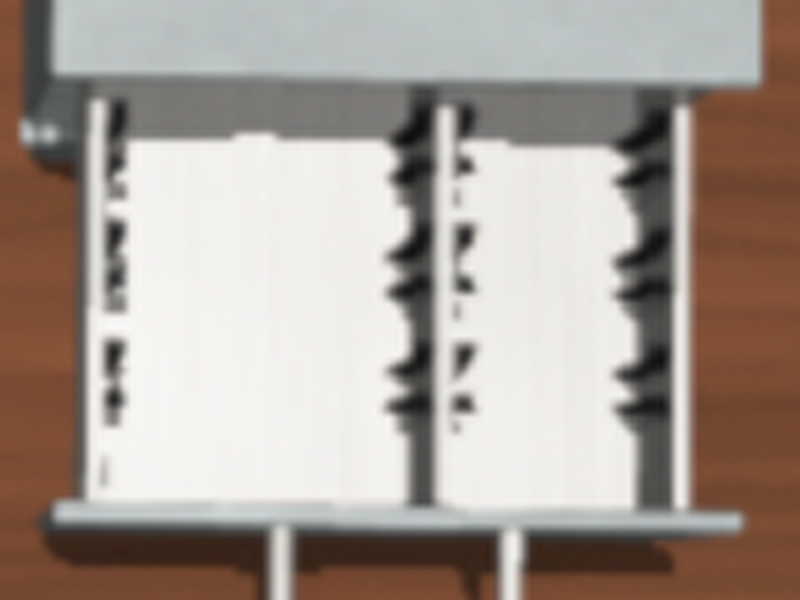

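View pics/g2.png

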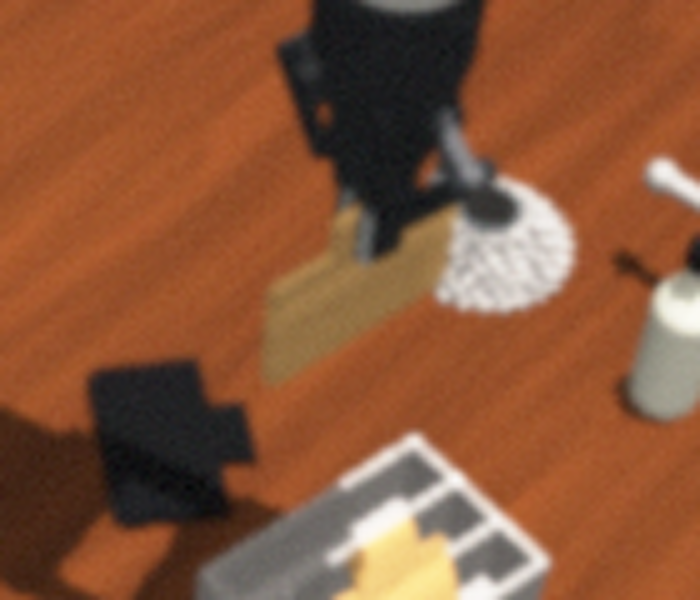

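```bash
python3 - <<'E'
from h import *
np.set_printoptions(precision=1,suppress=True)
f=grab('top')
def T(c,z): 
    c=np.array(c,float); return onplane(f,(c[:,0]+.5)/6.6667+350-.5,(c[:,1]+.5)/6.6667+185-.5,z)
print('walls',T([(98.5,300),(444.5,300),(682,300)],156))
print('slots bottom right side wide lane',T([(388,152),(388,275.5),(388,387)],84))
print('narrow',T([(616,163),(616,278),(616,391)],84))
print('top',T([(430,140),(430,258),(430,375)],156))
# strong zoom with unsharp of ribs, as 10x nearest
a=cv2.resize(f['image'][205:265,400:460],(600,600),interpolation=cv2.INTER_CUBIC); cv2.imwrite('pics/g3.png',a[...,::-1])
R=f['image'][...,1].astype(float)
# front strip profile columns
for u in(375,395,405,440,455): print(u,R[255:272,u].astype(int))
E
```

```text
walls [[ 586.6 -131.8  156. ]
 [ 585.1 -262.2  156. ]
 [ 584.2 -351.9  156. ]]
slots bottom right side wide lane [[ 650.5 -252.7   84. ]
 [ 601.4 -251.7   84. ]
 [ 557.3 -250.8   84. ]]
narrow [[ 645.1 -342.9   84. ]
 [ 599.4 -341.9   84. ]
 [ 554.7 -340.8   84. ]]
top [[ 645.9 -258.   156. ]
 [ 601.1 -257.1  156. ]
 [ 556.9 -256.2  156. ]]
375 [244 243 243 243 241 210 198 196 131  72  46  37  36  34  41  66  70]
395 [242 241 241 241 239 207 198 195 152  91  52  39  38  37  38  42  62]
405 [242 241 241 241 239 220 202 198 176 110  55  38  36  36  40  63  70]
440 [240 239 239 239 239 236 207 189 185 121  66  43  38  39  39  42  64]
455 [ 77  77  74  70  70  73 104 170 185 136  84  73  74  74  74  75  73]
```

View pics/g3.png

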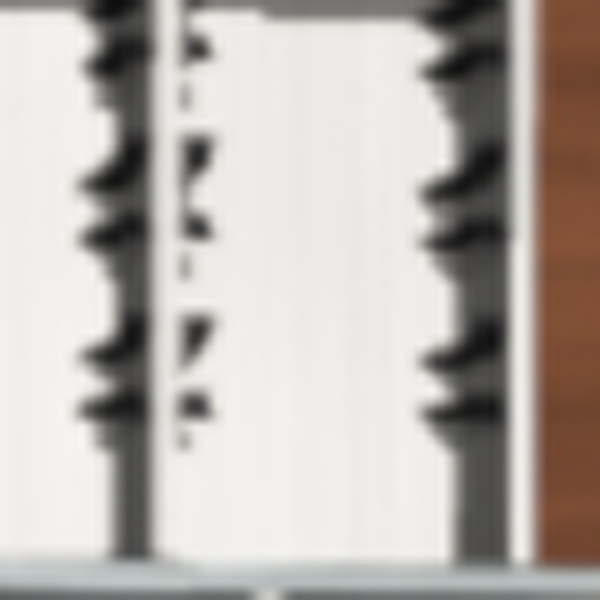

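Ribs seen at 10× (slot mids for the middle pair at about row 205, front pair at about row 380) agree with the front-face estimates within 1 mm. Next, the held divider's offset relative to the TCP.

```bash
python3 - <<'E'
from h import *
np.set_printoptions(precision=1,suppress=True)
s=robot.read_state(); g=grab('scene'); O=s['orientation']
def S(c,z): 
    c=np.array(c,float); return onplane(g,(c[:,0]+.5)/5+303-.5,(c[:,1]+.5)/5+104-.5,z)
zb=s['tool_pos'][2]-60.5
p=S([(268,290),(457,208)],zb+70);print('shoulders',p,np.linalg.norm(p[0]-p[1]),(p-s['tool_pos'])@O,'heading',np.arctan2(*(p[1]-p[0])[[1,0]])-np.pi/2)
p=S([(265,385)],zb);print('bottom left',p,(p-s['tool_pos'])@O)
p=S([(345,203)],zb+92);print('tab corner',p,(p-s['tool_pos'])@O)
togo([602.4,-196.3,290],-0.021)
E
```

```text
shoulders [[506.7 146.8 282.2]
 [541.2 250.6 282.2]] 109.30219597648671 [[ -9.2  -1.8  55.3]
 [ -9.8  13.3 -52.9]] heading -0.32023845200841494
bottom left [[508.4 149.6 212.2]] [[60.8 -0.9 51.9]]
tab corner [[510.5 197.9 304.2]] [[-31.5  -7.3   4.5]]
t 8.80 pos [518.6 200.9 272.7] head -0.1817 open 5.1 F [ 0.1  0.4 -1.1]
togo -0.0149 0.1542 0.3756 turn -0.1607
```

Emit:
move_arm(targets="-0.015 0.154 0.376 -0.161 -1;-0.015 0.154 0.376 -0.161 -1;-0.015 0.154 0.376 -0.161 -1;-0.015 0.154 0.376 -0.161 -1;-0.015 0.154 0.376 -0.161 -1;-0.015 0.154 0.376 -0.161 -1;-0.015 0.154 0.376 -0.161 -1;-0.015 0.154 0.376 -0.161 -1;-0.015 0.154 0.376 -0.161 -1;-0.015 0.154 0.376 -0.161 -1;-0.015 0.154 0.376 -0.161 -1;-0.015 0.154 0.376 -0.161 -1")

```text
t: 9.8
tool_pos: [601.9, -198.4, 287.8]
orientation: [[-0.002, 1.0, -0.024], [-0.004, -0.024, -1.0], [-1.0, -0.002, 0.004]]
contact_force: [0.3, 1.0, -0.1]
opening: 5.1
```

```bash
python3 - <<'E'
from h import *
togo([602.4,-196.3,250],-0.021)
g=grab('scene')
a=cv2.resize(g['image'][220:370,200:400],(800,600),interpolation=cv2.INTER_CUBIC)
cv2.imwrite('pics/i1.png',a[...,::-1])
g=grab('top')
a=cv2.resize(g['image'][185:275,350:470],(800,600),interpolation=cv2.INTER_CUBIC)
cv2.imwrite('pics/i2.png',a[...,::-1])
E
```

```text
t 9.80 pos [ 601.9 -198.4  287.8] head -0.0235 open 5.1 F [ 0.3  1.  -0.1]
togo 0.0378 0.0005 -0.0023 turn -0.0025
```

View pics/i1.png

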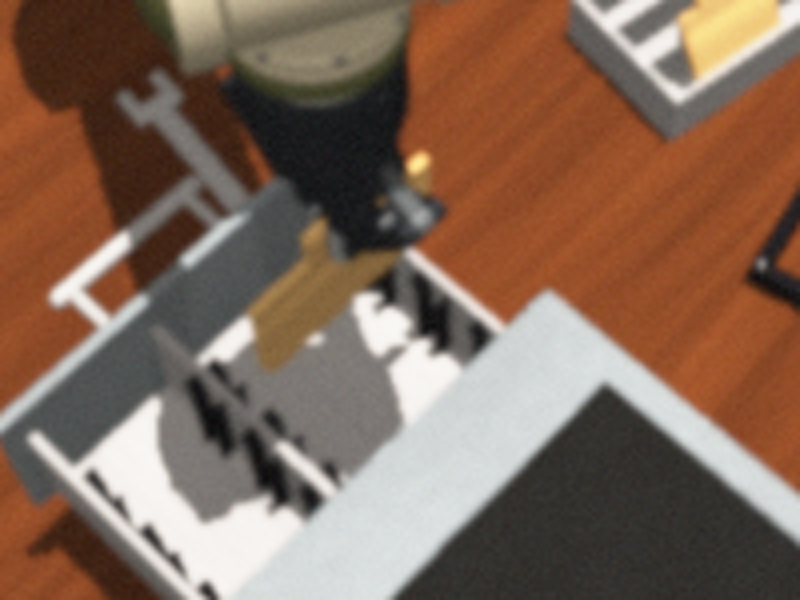

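View pics/i2.png

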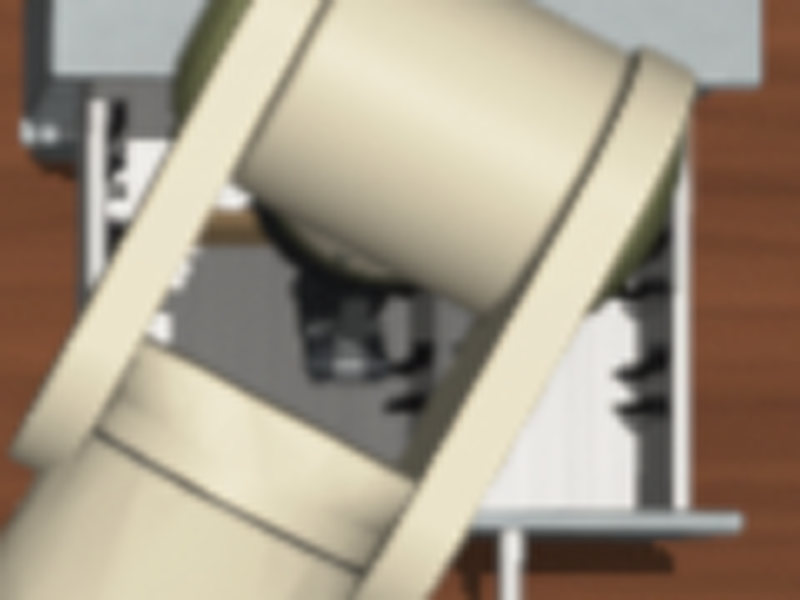

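In the scene crop the divider hovers over the wide lane: lower -y corner at (265,368), middle wall from (160,335) to (330,487), outer walls at (410,255)–(505,330) and (35,437)–(195,597). I'll compare the divider and lane inside this one view.

```bash
python3 - <<'E'
from h import *
np.set_printoptions(precision=1,suppress=True)
g=grab('scene');s=robot.read_state();print(s['tool_pos'])
def S(c,z): 
    c=np.array(c,float); return onplane(g,(c[:,0]+.5)/4+200-.5,(c[:,1]+.5)/4+220-.5,z)
for n,l in(('left',[(412,255),(502,327)]),('mid',[(160,333),(333,488)]),('right',[(35,437),(195,597)])):
    p=S(l,156);k=(p[1,1]-p[0,1])/(p[1,0]-p[0,0]);print(n,p,'slope',k,'y@602',p[0,1]+k*(602-p[0,0]),'y@555',p[0,1]+k*(555-p[0,0]))
print('front inner top',S([(5,430),(285,183)],186))
zb=s['tool_pos'][2]-60.5
print('bottom corner',S([(265,368)],zb)); print('end upper',S([(250,310)],zb+70))
print('tab',S([(302,232),(420,165)],zb+90))
E
```

```text
[ 602.  -195.5  289.6]
left [[ 583.9 -128.1  156. ]
 [ 652.2 -128.2  156. ]] slope -0.001322219331932298 y@602 -128.1033715569552 y@555 -128.04122724835437
mid [[ 512.5 -257.9  156. ]
 [ 647.7 -259.4  156. ]] slope -0.010835521663716258 y@602 -258.917587045382 y@555 -258.4083175271873
right [[ 507.2 -346.8  156. ]
 [ 636.  -350.5  156. ]] slope -0.029343298461716735 y@602 -349.5405583367221 y@555 -348.1614233090214
front inner top [[ 506.3 -359.3  186. ]
 [ 510.7 -153.3  186. ]]
bottom corner [[ 600.3 -253.2  229.1]]
end upper [[ 601.3 -255.1  299.1]]
tab [[ 598.9 -215.   319.1]
 [ 615.8 -150.1  319.1]]
```

Emit:
move_arm(targets="0.02 0.001 -0.002 0 -1;0.05 0.001 -0.002 0 -1;0.07 0.001 -0.002 0 -1;0.08 0.001 -0.002 0 -1;0.09 0.001 -0.002 0 -1;0.1 0.001 -0.002 0 -1;0.1 0.001 -0.002 0 -1")

```text
t: 10.53
tool_pos: [605.7, -199.5, 196.0]
orientation: [[0.014, 1.0, -0.022], [-0.021, -0.022, -1.0], [-1.0, 0.014, 0.02]]
contact_force: [0.5, -21.4, 22.2]
opening: 5.3
```

```bash
python3 - <<'E'
from h import *
togo([602.4,-196.3,144],-0.021)
g=grab('scene')
a=cv2.resize(g['image'][240:360,240:380],(700,600),interpolation=cv2.INTER_CUBIC)
cv2.imwrite('pics/i3.png',a[...,::-1])
E
```

```text
t 10.53 pos [ 605.7 -199.5  196. ] head -0.0217 open 5.3 F [  0.5 -21.4  22.2]
togo 0.0519 -0.0041 -0.0042 turn -0.0007
```

View pics/i3.png

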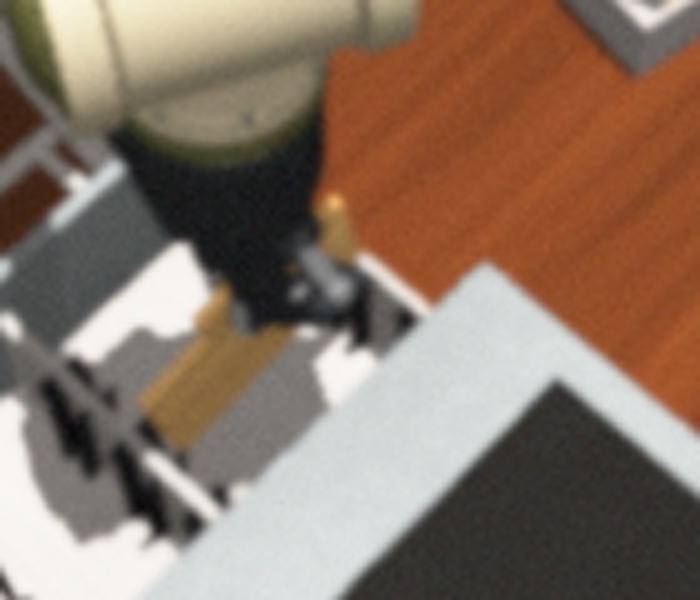

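Contact: force (0, -21, +22) N, so the +y end is catching. I'll back up and measure the sheet in its own plane from the pictures, since it may be rolled in the grip.

Emit:
move_arm(targets="-0.03 0 0 0 -1;-0.055 0 0 0 -1;-0.055 0 0 0 -1;-0.055 0 0 0 -1")

```text
t: 10.92
tool_pos: [605.3, -197.5, 253.1]
orientation: [[0.017, 1.0, -0.021], [-0.022, -0.02, -1.0], [-1.0, 0.018, 0.022]]
contact_force: [-0.2, -0.5, -2.1]
opening: 5.3
```

```bash
python3 - <<'E'
from h import *
np.set_printoptions(precision=1,suppress=True)
s=robot.read_state();print(s['tool_pos'],s['contact_force'],s['t'])
g=grab('scene')
a=cv2.resize(g['image'][225:345,250:390],(700,600),interpolation=cv2.INTER_CUBIC)
cv2.imwrite('pics/j1.png',a[...,::-1])
def sheet(g,uv,pos,O):
    R,t=cam(g);c=-R.T@t;d=ray(g,np.array(uv,float)[:,0],np.array(uv,float)[:,1])@R
    n=O[:,1];k=((pos-c)@n)/(d@n);return (c+d*k[:,None]-pos)@O
O=np.array([[0,.984,-.181],[0,-.181,-.984],[-1,0,0]])
c=np.array([(268,290),(457,208),(265,385),(440,308),(340,205)],float)
print('g2',sheet(g,c/5+[303,104]-.4,np.array([519.5,201.1,275]),O))
O=np.array([[0,1,-.022],[0,-.022,-1],[-1,0,0]])
c=np.array([(250,312),(265,368),(405,255),(420,160)],float)
print('i1',sheet(g,c/4+[200,220]-.4,np.array([602,-197,288.5]),O))
E
```

```text
[ 605.3 -197.5  253.1] [-0.2 -0.5 -2.1] 10.9167
g2 [[-11.3  -0.   58.4]
 [ 12.   -0.  -67.6]
 [ 60.2   0.   54.3]
 [ 86.2  -0.  -68.4]
 [-41.9   0.   16.8]]
i1 [[ -7.8   0.   58. ]
 [ 58.   -0.   56.6]
 [ 75.3  -0.  -45. ]
 [ -5.8   0.  -59.5]]
```

View pics/j1.png

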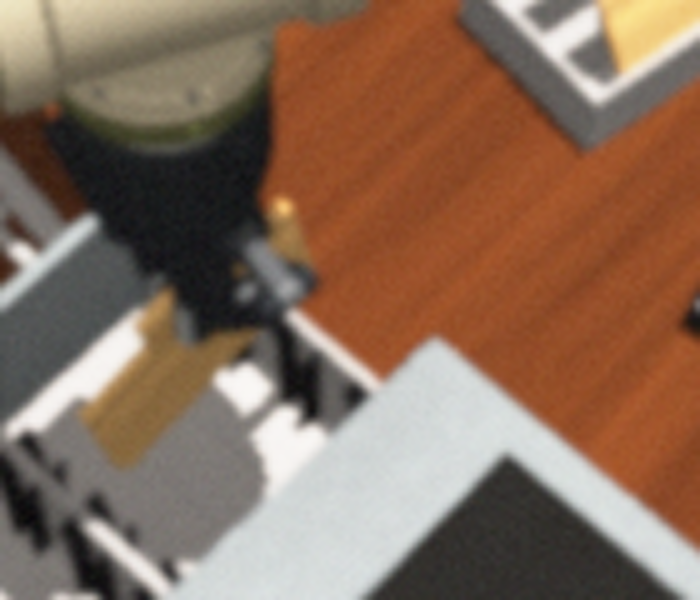

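```bash
cat >> h.py <<'E'
def sheet(g,uv,pos,O):
    R,t=cam(g);c=-R.T@t;d=ray(g,np.array(uv,float)[:,0],np.array(uv,float)[:,1])@R
    O=np.array(O);n=O[:,1];k=((pos-c)@n)/(d@n);return (c+d*k[:,None]-pos)@O
E
python3 - <<'E'
from h import *
np.set_printoptions(precision=1,suppress=True)
s=robot.read_state();print(s['tool_pos'],s['contact_force'],s['t'])
g=grab('scene');f=grab('top')
a=cv2.resize(f['image'][185:275,350:470],(800,600),interpolation=cv2.INTER_CUBIC)
cv2.imwrite('pics/j2.png',a[...,::-1])
a=cv2.resize(g['image'][270:330,255:325],(700,600),interpolation=cv2.INTER_CUBIC)
cv2.imwrite('pics/j3.png',a[...,::-1])
c=np.array([(80,410),(125,468),(283,203),(160,293)],float)
print('j1',sheet(g,c/5+[250,225]-.4,s['tool_pos'],s['orientation']))
E
```

```text
[ 604.9 -197.4  251.3] [-0.2  0.  -1.7] 10.9667
j1 [[ -5.6  -0.   56.3]
 [ 73.3  -0.   39.5]
 [-23.1  -0.  -60.8]
 [-38.2  -0.    8.8]]
```

View pics/j2.png

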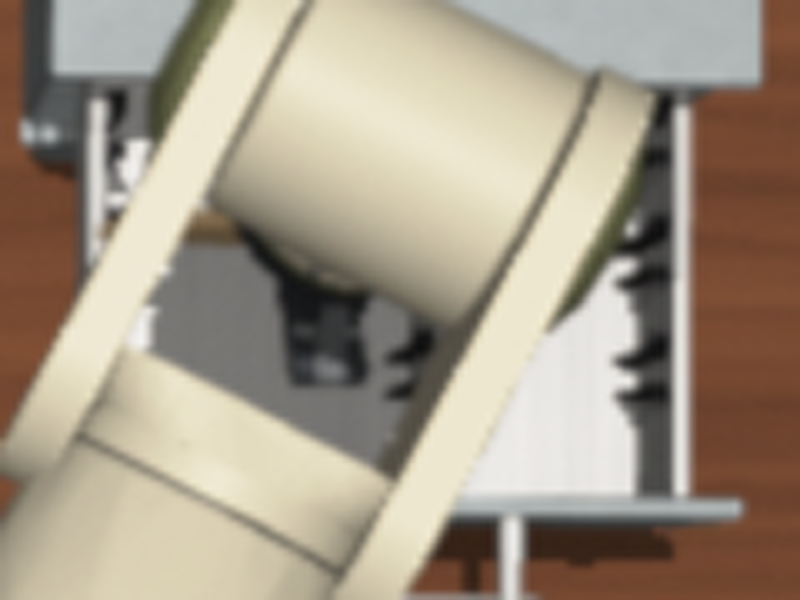

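View pics/j3.png

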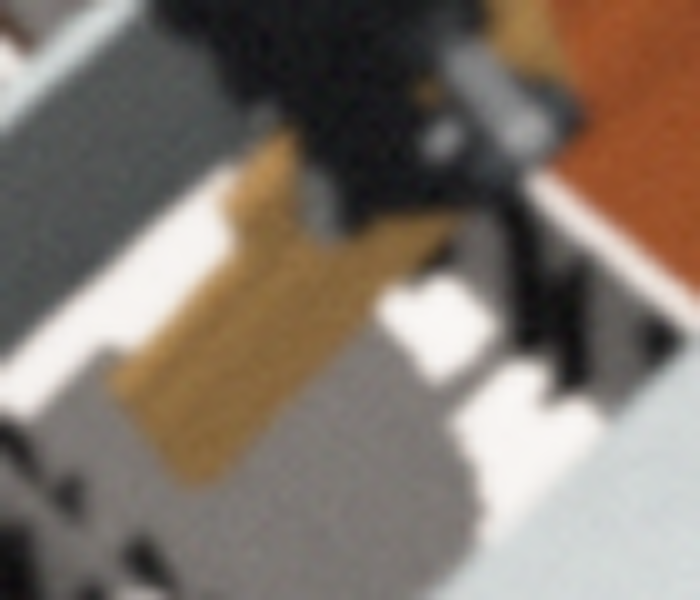

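The sheet got rolled about 12° in the grip (-y end low): the +y end caught, and the drawer was also nudged about 3–4 mm inward. I'll square the sheet by pressing its lower edge on the flat cabinet front strip (z=198) with light grip, then retry with fresh slot measurements.

Emit:
move_arm(targets="-0.036 0 0 0 -1;-0.036 0.03 0.006 0 -1;-0.036 0.06 0.012 0 -1;-0.036 0.085 0.018 0 -1;-0.036 0.087 0.018 0 -1;-0.036 0.087 0.018 0 -1;-0.03 0.087 0.018 0 -1;-0.024 0.087 0.018 0 -1;-0.018 0.087 0.018 0 -1", squeeze=25)

```text
t: 11.82
tool_pos: [690.2, -216.7, 269.0]
orientation: [[0.011, 1.0, -0.021], [-0.019, -0.021, -1.0], [-1.0, 0.012, 0.019]]
contact_force: [-0.6, -0.5, -1.1]
opening: 5.3
```

```bash
python3 - <<'E'
from h import *
togo([692,-215,256],-0.021)
g=grab('scene')
a=cv2.resize(g['image'][240:380,260:400],(600,600),interpolation=cv2.INTER_CUBIC)
cv2.imwrite('pics/k1.png',a[...,::-1])
E
```

```text
t 11.82 pos [ 690.2 -216.7  269. ] head -0.0210 open 5.3 F [-0.6 -0.5 -1.1]
togo 0.0130 0.0016 -0.0020 turn -0.0
```

View pics/k1.png

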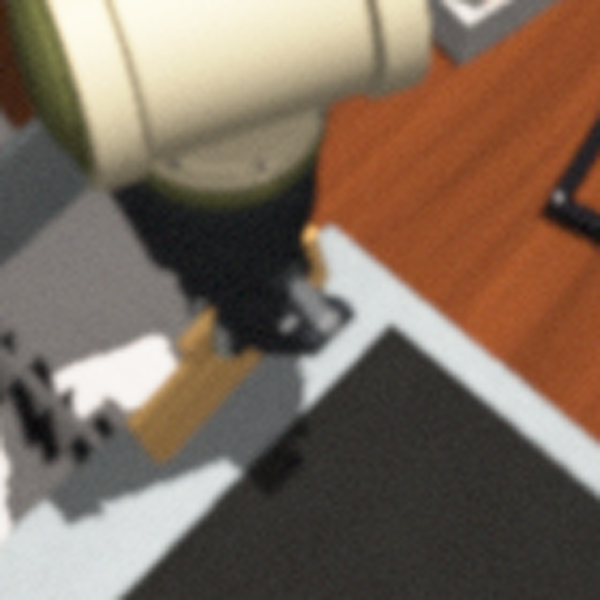

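Emit:
move_arm(targets="0.005 0.001 0 0 -1;0.009 0.001 0 0 -1;0.012 0.001 0 0 -1;0.014 0.001 0 0 -1;0.015 0.001 0 0 -1;0.015 0.001 0 0 -1", squeeze=20)

```text
t: 12.37
tool_pos: [691.3, -215.3, 262.0]
orientation: [[0.021, 1.0, -0.02], [-0.023, -0.02, -1.0], [-1.0, 0.021, 0.022]]
contact_force: [-7.8, 11.3, 35.7]
opening: 5.4
```

```bash
python3 - <<'E'
from h import *
np.set_printoptions(precision=1,suppress=True)
togo([692,-215,256],-0.021)
g=grab('scene');s=robot.read_state()
a=cv2.resize(g['image'][290:350,280:350],(700,600),interpolation=cv2.INTER_CUBIC)
cv2.imwrite('pics/k2.png',a[...,::-1])
E
```

```text
t 12.37 pos [ 691.3 -215.3  262. ] head -0.0196 open 5.4 F [-7.8 11.3 35.7]
togo 0.0060 0.0006 -0.0004 turn 0.0014
```

View pics/k2.png

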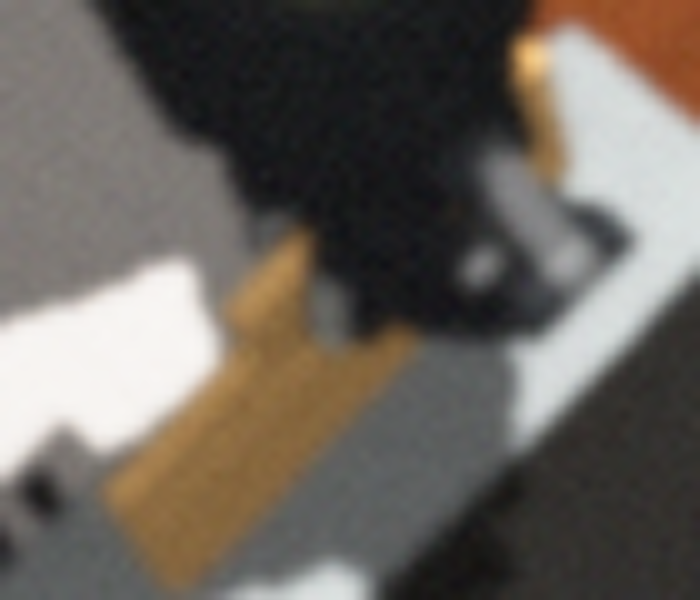

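```bash
python3 - <<'E'
from h import *
np.set_printoptions(precision=1,suppress=True)
g=grab('scene');s=robot.read_state()
c=np.array([(105,490),(160,590),(520,40),(560,180),(235,310),(310,235)],float)
p=sheet(g,c/10+[280,290]-.45,s['tool_pos'],s['orientation']);print(p, p@s['orientation'].T+s['tool_pos'])
E
```

```text
[[ -7.4  -0.   58.3]
 [ 61.   -0.   47.5]
 [-27.7   0.  -57.8]
 [ 53.8  -0.  -73.1]
 [-29.8  -0.   22. ]
 [-30.9  -0.    1.5]] [[ 690.  -273.3  270.7]
 [ 691.6 -264.1  202.1]
 [ 691.9 -156.8  288.4]
 [ 693.9 -143.4  206.7]
 [ 690.2 -236.6  292.3]
 [ 690.6 -216.1  293. ]]
```

Still rolled about 10°. I'll slacken the jaws to 8.5 mm so the sheet drops flat on its edge between the pads, then regrip firmly.

Emit:
move_arm(targets="0 0 0 0 -1;0 0 0 0 -0.8;0 0 0 0 -0.8;0 0 0 0 -0.8;0 0 0 0 -0.8;0 0 0 0 -0.8;0 0 0 0 -0.8")

```text
t: 13.05
tool_pos: [691.2, -215.4, 261.2]
orientation: [[0.02, 1.0, -0.02], [-0.022, -0.02, -1.0], [-1.0, 0.02, 0.022]]
contact_force: [-0.8, 0.8, -1.5]
opening: 8.5
```

```bash
python3 - <<'E'
from h import *
np.set_printoptions(precision=1,suppress=True)
togo([692,-215,259],-0.021)
g=grab('scene');s=robot.read_state()
a=cv2.resize(g['image'][290:350,280:350],(700,600),interpolation=cv2.INTER_CUBIC)
cv2.imwrite('pics/k3.png',a[...,::-1])
E
```

```text
t 13.05 pos [ 691.2 -215.4  261.2] head -0.0198 open 8.5 F [-0.8  0.8 -1.5]
togo 0.0022 0.0007 -0.0005 turn 0.0012
```

View pics/k3.png

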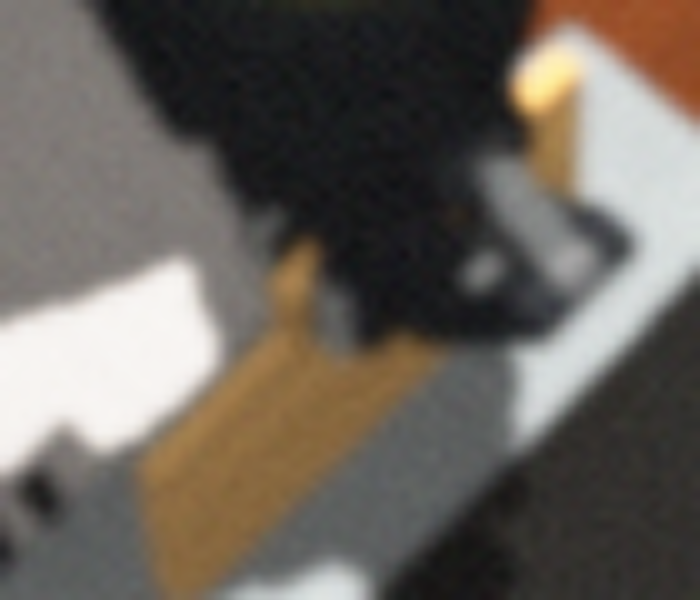

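The sheet has dropped square: end edge now vertical at (140–165, 465–590), +y corner at (575,60). Regrip firmly 2 mm lower.

Emit:
move_arm(targets="0.002 0 0 0 -0.8;0.002 0 0 0 -1;0.002 0 0 0 -1;0.002 0 0 0 -1;0.002 0 0 0 -1;-0.006 0 0 0 -1;-0.02 0 0 0 -1;-0.02 0 0 0 -1", squeeze=90)

```text
t: 13.77
tool_pos: [691.3, -215.1, 284.7]
orientation: [[0.024, 1.0, -0.02], [-0.025, -0.02, -1.0], [-0.999, 0.025, 0.024]]
contact_force: [0.4, -0.6, -0.5]
opening: 4.9
```

```bash
python3 - <<'E'
from h import *
np.set_printoptions(precision=1,suppress=True)
togo([602,-200,285],-0.021)
g=grab('scene');s=robot.read_state()
a=cv2.resize(g['image'][280:340,280:350],(700,600),interpolation=cv2.INTER_CUBIC)
cv2.imwrite('pics/k4.png',a[...,::-1])
f=grab('top')
a=cv2.resize(f['image'][185:275,350:470],(800,600),interpolation=cv2.INTER_CUBIC)
cv2.imwrite('pics/k5.png',a[...,::-1])
E
```

```text
t 13.77 pos [ 691.3 -215.1  284.7] head -0.0196 open 4.9 F [ 0.4 -0.6 -0.5]
togo -0.0029 -0.0895 -0.0133 turn 0.0014
```

View pics/k4.png

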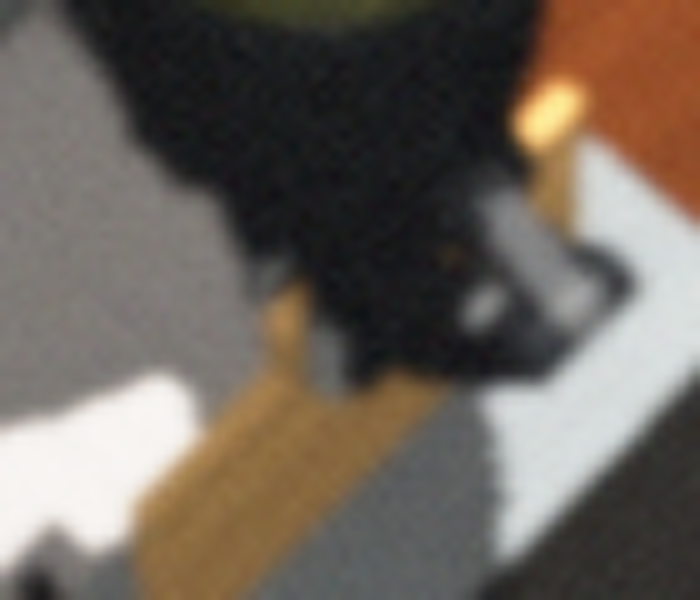

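View pics/k5.png

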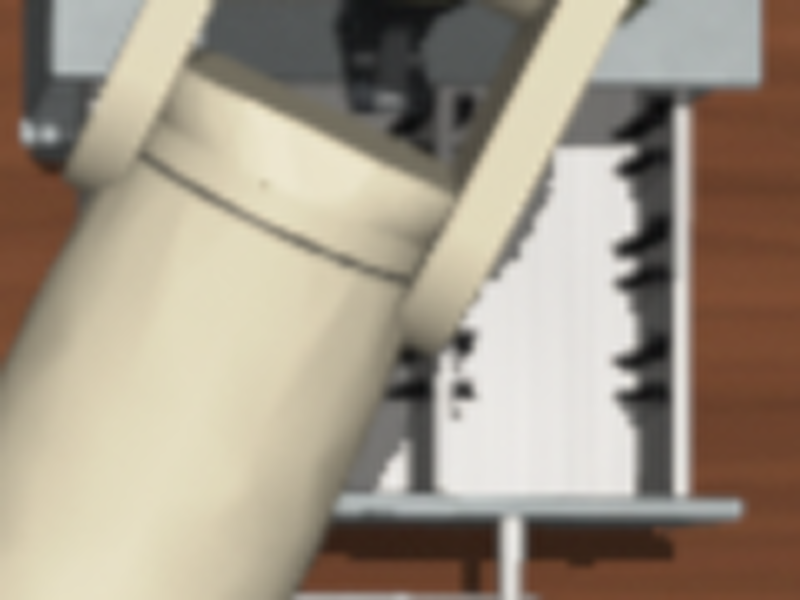

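The sheet is square again. The drawer is now about 4.5 mm further in (ribs moved from row 391 to 379), so I'll measure ribs and walls in the scene view too.

```bash
python3 - <<'E'
from h import *
np.set_printoptions(precision=1,suppress=True)
g=grab('scene');s=robot.read_state();print(s['tool_pos'])
c=np.array([(138,500),(580,95),(270,335),(305,285)],float)
p=sheet(g,c/10+[280,280]-.45,s['tool_pos'],s['orientation']);print(p, p@s['orientation'].T+s['tool_pos'])
a=cv2.resize(g['image'][270:370,190:310],(800,667),interpolation=cv2.INTER_CUBIC)[:600]
cv2.imwrite('pics/k6.png',a[...,::-1])
E
```

```text
[ 690.8 -214.9  281.1]
[[-12.    0.   47.8]
 [ -2.9  -0.  -75.8]
 [-27.3   0.   11.9]
 [-33.8  -0.    2.3]] [[ 689.6 -262.4  294.2]
 [ 692.3 -139.1  282.3]
 [ 690.1 -226.2  308.6]
 [ 690.1 -216.5  314.9]]
```

View pics/k6.png

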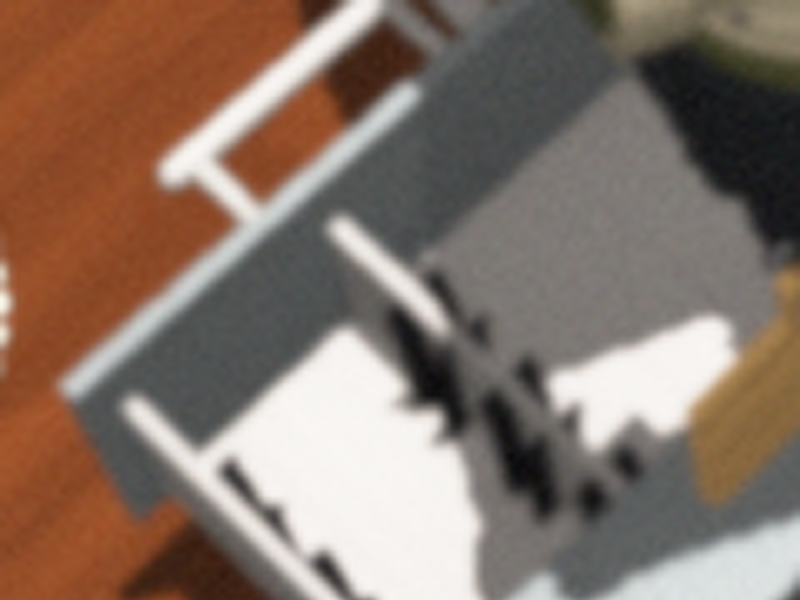

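```bash
python3 - <<'E'
from h import *
np.set_printoptions(precision=1,suppress=True)
g=grab('scene');s=robot.read_state()
O=s['orientation']
c=np.array([(140,465),(575,60),(535,110),(165,592)],float)
p=sheet(g,c/10+[280,290]-.45,np.array([691.2,-215.4,261.2]),O);print(p,p@O.T+[691.2,-215.4,261.2])
# project ideal level sheet for k4
for cy in(-201,-203):
  z0=s['tool_pos'][2]-62+1
  X=[[691,cy-60,z0+70],[691,cy+60,z0+70],[691,cy-60,z0],[691,cy-22,z0+92],[691,cy-22,z0+70]]
  print(cy,(proj(g,np.array(X))-[280,280]+.45)*10)
E
```

```text
[[ -4.2  -0.   48.9]
 [  3.8  -0.  -75.7]
 [  8.8   0.  -63.8]
 [ 64.2   0.   46. ]] [[ 690.1 -264.2  266.5]
 [ 692.8 -139.8  255.8]
 [ 692.7 -151.8  251.1]
 [ 691.5 -262.7  198. ]]
-201 [[149.4 508.8]
 [569.8  80.1]
 [164.7 645.6]
 [285.  319.4]
 [287.2 368.6]]
-203 [[142.1 516.3]
 [563.2  87. ]
 [157.8 652.7]
 [277.7 326.8]
 [280.1 375.9]]
```

The sheet now sits about 13 mm to +y of the finger centre. It is cheap to recentre: set it down on the strip again, slacken, shift 13 mm, regrip.

Emit:
move_arm(targets="0.01 0 0 0 -1;0.018 0 0 0 -1;0.023 0 0 0 -1;0.023 0 0 0 -1;0.023 0 0 0 -0.8;0.023 0 0 0 -0.8;0.023 0 0 0 -0.8;0.023 0 -0.005 0 -0.8;0.023 0 -0.01 0 -0.8;0.023 0 -0.013 0 -0.8;0.023 0 -0.013 0 -0.8")

```text
t: 14.88
tool_pos: [691.5, -201.3, 257.5]
orientation: [[0.019, 1.0, -0.019], [-0.022, -0.019, -1.0], [-1.0, 0.019, 0.021]]
contact_force: [-0.1, 0.3, 0.2]
opening: 8.6
```

```bash
python3 - <<'E'
from h import *
np.set_printoptions(precision=1,suppress=True)
togo([692,-202,259],-0.021)
g=grab('scene');s=robot.read_state()
a=cv2.resize(g['image'][285:345,280:350],(700,600),interpolation=cv2.INTER_CUBIC)
cv2.imwrite('pics/l1.png',a[...,::-1])
E
```

```text
t 14.88 pos [ 691.5 -201.3  257.5] head -0.0187 open 8.6 F [-0.1  0.3  0.2]
togo -0.0015 0.0005 0.0007 turn 0.0023
```

View pics/l1.png

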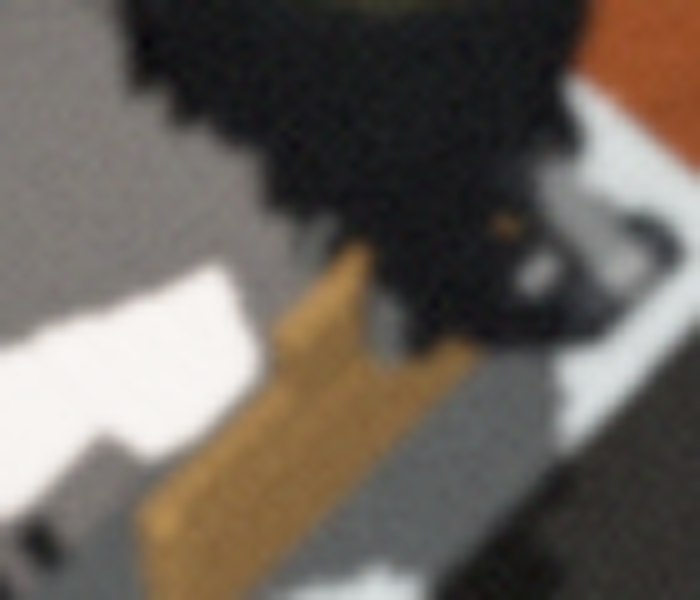

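Fingers now centred on the tab, sheet still at (140,515). Grip and lift.

Emit:
move_arm(targets="0 0 0 0 -1;0 0 0 0 -1;0 0 0 0 -1;0 0 0 0 -1;-0.01 0 0 0 -1;-0.028 0 0 0 -1;-0.028 0 0 0 -1;-0.028 0 0 0 -1", squeeze=100)

```text
t: 15.6
tool_pos: [691.1, -201.4, 285.7]
orientation: [[0.02, 1.0, -0.02], [-0.023, -0.019, -1.0], [-1.0, 0.021, 0.022]]
contact_force: [-0.4, -1.0, -0.6]
opening: 4.6
```

```bash
python3 - <<'E'
from h import *
np.set_printoptions(precision=1,suppress=True)
togo([606.9,-197,286],-0.021)
g=grab('scene');s=robot.read_state()
c=np.array([(140,515),(280,335),(362,250)],float); P0=np.array([691.5,-201.3,257.5])
print(sheet(g,c/10+[280,285]-.45,P0,s['orientation']))
E
```

```text
t 15.60 pos [ 691.1 -201.4  285.7] head -0.0191 open 4.6 F [-0.4 -1.  -0.6]
togo -0.0021 -0.0843 -0.0027 turn 0.0019
[[ -7.6  -0.   63. ]
 [-26.3   0.   24. ]
 [-28.7   0.    1.1]]
```

```bash
python3 - <<'E'
from h import *
np.set_printoptions(precision=1,suppress=True)
f=grab('top')
for z in (265,274): print(z,onplane(f,np.array([103,243])/6.6667+349.6,np.array([225,225])/6.6667+184.6,z))
print(proj(f,np.array([[606.9,-135,225],[606.9,-135,295]])))
E
```

```text
265 [[ 603.2 -125.7  265. ]
 [ 602.6 -174.7  265. ]]
274 [[ 602.2 -125.   274. ]
 [ 601.7 -173.7  274. ]]
[[367.7 218.6]
 [370.1 215.3]]
```

Emit:
move_arm(targets="-0.002 -0.03 -0.003 0.002 -1;-0.002 -0.06 -0.005 0.002 -1;-0.002 -0.084 -0.005 0.002 -1;-0.002 -0.084 -0.005 0.002 -1;0.02 -0.084 -0.005 0.002 -1;0.045 -0.084 -0.005 0.002 -1;0.054 -0.084 -0.005 0.002 -1;0.054 -0.084 -0.005 0.002 -1;0.054 -0.084 -0.005 0.002 -1")

```text
t: 16.45
tool_pos: [608.1, -195.8, 228.5]
orientation: [[0.017, 1.0, -0.021], [-0.021, -0.021, -1.0], [-1.0, 0.017, 0.02]]
contact_force: [0.1, 0.1, -0.1]
opening: 4.3
```

```bash
python3 - <<'E'
from h import *
np.set_printoptions(precision=1,suppress=True)
togo([606.9,-195,140],-0.021)
g=grab('scene')
a=cv2.resize(g['image'][260:340,235:335],(750,600),interpolation=cv2.INTER_CUBIC)
cv2.imwrite('pics/m1.png',a[...,::-1])
f=grab('top')
a=cv2.resize(f['image'][185:275,350:470],(800,600),interpolation=cv2.INTER_CUBIC)
cv2.imwrite('pics/m2.png',a[...,::-1])
E
```

```text
t 16.45 pos [ 608.1 -195.8  228.5] head -0.0211 open 4.3 F [ 0.1  0.1 -0.1]
togo 0.0884 -0.0027 -0.0026 turn -0.0001
```

View pics/m1.png

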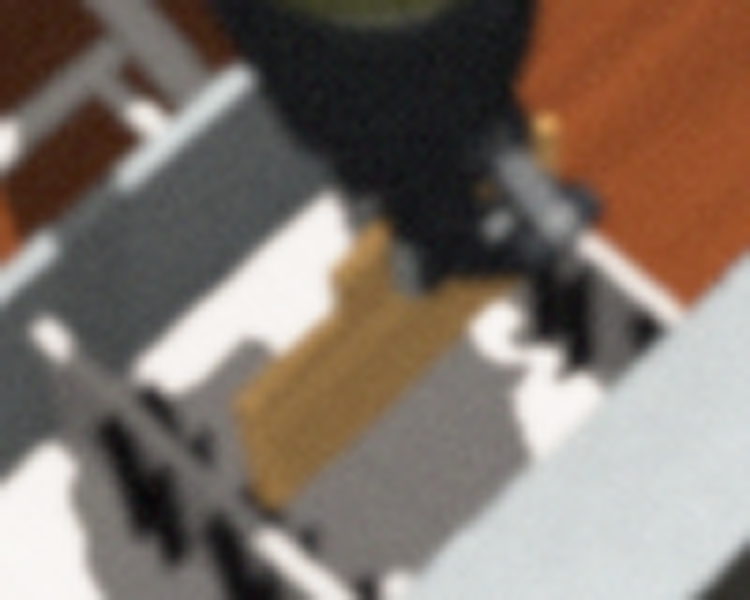

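View pics/m2.png

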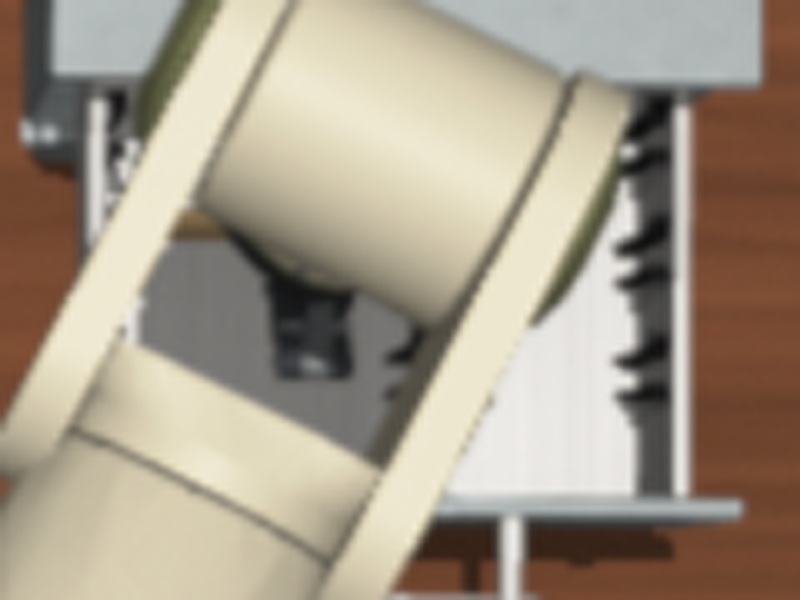

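```bash
python3 - <<'E'
from h import *
np.set_printoptions(precision=1,suppress=True)
g=grab('scene');s=robot.read_state();p0=s['tool_pos'];O=s['orientation'];print(p0)
S=lambda c,z: onplane(g,np.array(c,float)[:,0]/7.5+235-.43,np.array(c,float)[:,1]/7.5+260-.43,z)
print('mid wall',S([(45,335),(330,580)],156)); print('left wall',S([(590,240),(680,310)],156))
print('ribs',S([(165,405),(205,445),(300,540),(365,585)],156))
for n,c in(('-y shoulder',(235,405)),('-y bottom',(268,508)),('tab',(338,275)),('+y sh',(550,120))):
    q=sheet(g,np.array([c],float)/7.5+[235,260]-.43,p0,O);print(n,q,q@O.T+p0)
# predicted rib positions at slot hypotheses
a=cv2.resize(g['image'][300:350,245:305],(720,600),interpolation=cv2.INTER_CUBIC); cv2.imwrite('pics/m3.png',a[...,::-1])
E
```

```text
[ 608.4 -195.9  229.9]
mid wall [[ 516.5 -258.8  156. ]
 [ 633.4 -257.8  156. ]]
left wall [[ 616.  -127.6  156. ]
 [ 651.6 -127.1  156. ]]
ribs [[ 559.3 -250.9  156. ]
 [ 577.1 -252.   156. ]
 [ 618.5 -254.8  156. ]
 [ 641.9 -252.3  156. ]]
-y shoulder [[-6.8 -0.  62.9]] [[ 606.9 -258.6  238.1]]
-y bottom [[65. -0. 59.]] [[ 608.4 -256.3  166.2]]
tab [[-25.1  -0.   22.3]] [[ 607.4 -217.7  255.4]]
+y sh [[ -5.5  -0.  -59.7]] [[ 609.6 -136.2  234. ]]
```

View pics/m3.png

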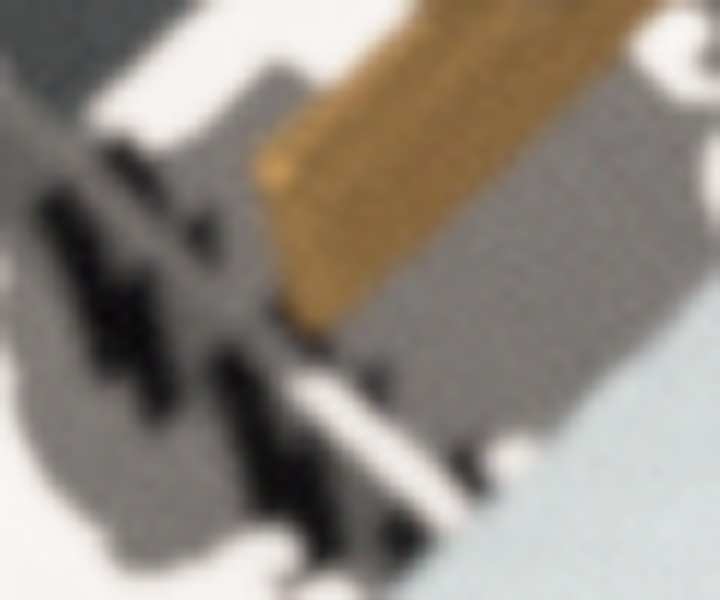

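```bash
python3 - <<'E'
from h import *
np.set_printoptions(precision=1,suppress=True)
g=grab('scene')
S=lambda c,z: onplane(g,np.array(c,float)[:,0]/12+245-.46,np.array(c,float)[:,1]/12+300-.46,z)
print(S([(110,150),(165,200),(195,222),(215,245)],156)); print(S([(275,305),(330,350),(362,368),(388,390)],156)); print(S([(455,450),(490,490)],156))
print('sheet bottom end corners',S([(290,310),(318,338)],167))
print((proj(g,np.array([[x,-250.5,156] for x in (590,595,600,605,610,615,620)]))-[245,300]+.46)*12)
E
```

```text
[[ 552.  -252.5  156. ]
 [ 566.6 -252.8  156. ]
 [ 573.8 -252.2  156. ]
 [ 579.8 -253.   156. ]]
[[ 596.2 -254.1  156. ]
 [ 609.8 -253.7  156. ]
 [ 616.5 -252.3  156. ]
 [ 622.9 -252.2  156. ]]
[[ 639.8 -252.5  156. ]
 [ 649.7 -253.8  156. ]]
sheet bottom end corners [[ 603.  -255.7  167. ]
 [ 610.5 -256.1  167. ]]
[[264.5 270.2]
 [284.1 287.2]
 [303.7 304.3]
 [323.4 321.4]
 [343.2 338.6]
 [363.1 355.8]
 [383.  373.1]]
```

```bash
python3 - <<'E'
from h import *
np.set_printoptions(precision=1,suppress=True)
g=grab('scene')
O=np.array([[0.014,1.0,-0.022],[-0.021,-0.022,-1.0],[-1.0,0.014,0.02]]);p0=np.array([605.7,-199.5,196.])
c=np.array([(140,405),(185,450),(335,195),(200,325)],float)
p=sheet(g,c/5+240-.4,p0,O);print(p,p@O.T+p0)
E
```

```text
[[  1.   -0.   57.2]
 [ 77.3  -0.   38.4]
 [-24.6  -0.  -61.4]
 [-19.4  -0.   20.1]] [[ 604.5 -256.8  196.2]
 [ 605.9 -239.6  119.5]
 [ 606.7 -137.5  219.3]
 [ 605.  -219.2  215.8]]
```

Within each view the x fit is good to about 2 mm. For y, the catch evidence supports the top-camera lane centre (about -197), and the sheet is now at -197.5. Descending slowly to just inside the mouth.

Emit:
move_arm(targets="0.008 0 0 0 -1;0.014 0 0 0 -1;0.018 0 0 0 -1;0.022 0 0 0 -1;0.024 0 0 0 -1")

```text
t: 17.12
tool_pos: [609.5, -196.0, 207.8]
orientation: [[0.023, 1.0, -0.021], [-0.023, -0.02, -1.0], [-0.999, 0.024, 0.023]]
contact_force: [-1.9, 8.0, 20.2]
opening: 4.4
```

```bash
python3 - <<'E'
from h import *
np.set_printoptions(precision=1,suppress=True)
togo([606.9,-195,140],-0.021)
g=grab('scene')
a=cv2.resize(g['image'][300:350,245:305],(720,600),interpolation=cv2.INTER_CUBIC); cv2.imwrite('pics/n1.png',a[...,::-1])
a=cv2.resize(g['image'][260:320,290:350],(600,600),interpolation=cv2.INTER_CUBIC); cv2.imwrite('pics/n2.png',a[...,::-1])
E
```

```text
t 17.12 pos [ 609.5 -196.   207.8] head -0.0203 open 4.4 F [-1.9  8.  20.2]
togo 0.0677 -0.0043 -0.0025 turn 0.0007
```

View pics/n1.png

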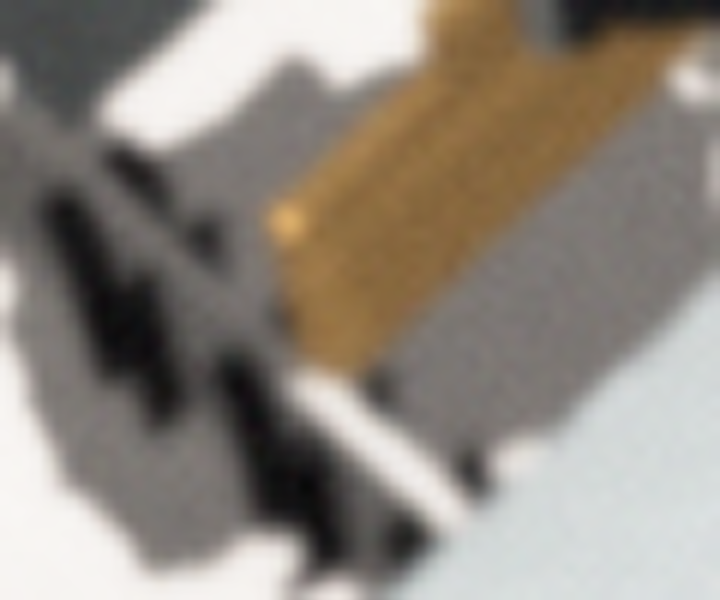

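View pics/n2.png

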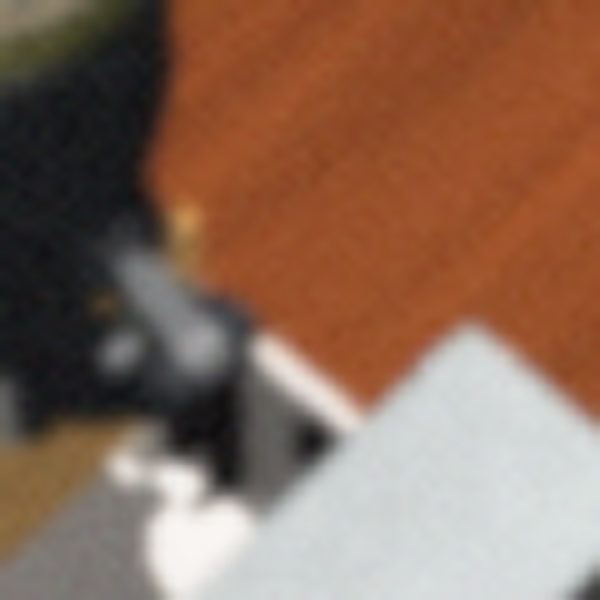

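Now the force is +y/up with the lower edge at about 148, so the cut-back step on the -y end sits on the middle wall. That agrees with the scene view (needs about +4 mm in y). Lift, shift, try again.

Emit:
move_arm(targets="-0.008 0 0 0 -1;-0.01 0 -0.002 0 -1;-0.01 0 -0.004 0 -1;-0.01 0 -0.004 0 -1;-0.004 0 -0.004 0 -1;0 0 -0.004 0 -1;0.004 0 -0.004 0 -1;0.008 0 -0.004 0 -1;0.011 0 -0.004 0 -1")

```text
t: 17.92
tool_pos: [609.8, -190.3, 196.4]
orientation: [[0.023, 1.0, -0.02], [-0.02, -0.019, -1.0], [-1.0, 0.023, 0.02]]
contact_force: [-0.5, 11.3, 7.5]
opening: 4.8
```

Emit:
move_arm(targets="0 0 -0.001 0 -1;0.004 0 -0.001 0 -1;0.008 0 -0.001 0 -1;0.012 0 -0.001 0 -1;0.016 0 -0.001 0 -1")

```text
t: 18.33
tool_pos: [610.2, -188.2, 180.3]
orientation: [[0.023, 1.0, -0.019], [-0.017, -0.019, -1.0], [-1.0, 0.023, 0.017]]
contact_force: [-1.0, 12.2, 7.3]
opening: 4.5
```

```bash
python3 - <<'E'
from h import *
np.set_printoptions(precision=1,suppress=True)
togo([606.9,-195,140],-0.021)
g=grab('scene')
a=cv2.resize(g['image'][270:350,240:340],(750,600),interpolation=cv2.INTER_CUBIC); cv2.imwrite('pics/n3.png',a[...,::-1])
E
```

```text
t 18.33 pos [ 610.2 -188.2  180.3] head -0.0187 open 4.5 F [-1.  12.2  7.3]
togo 0.0403 -0.0041 0.0062 turn 0.0023
```

View pics/n3.png

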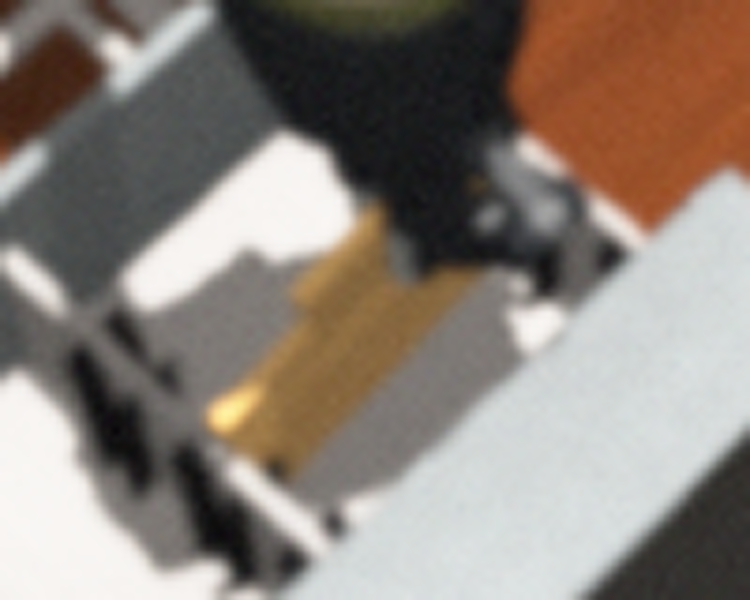

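```bash
python3 - <<'E'
from h import *
np.set_printoptions(precision=1,suppress=True)
g=grab('scene');s=robot.read_state()
c=np.array([(207,420),(297,290),(378,210),(303,312)],float)
p=sheet(g,c/7.5+[240,270]-.43,s['tool_pos'],s['orientation']);print(s['tool_pos'],p,p@s['orientation'].T+s['tool_pos'])
a=cv2.resize(g['image'][290:340,255:315],(720,600),interpolation=cv2.INTER_CUBIC); cv2.imwrite('pics/n4.png',a[...,::-1])
E
```

```text
[ 610.  -188.1  179.3] [[ -6.9   0.   75.2]
 [-31.8  -0.   37.1]
 [-34.4   0.    4.8]
 [-16.9  -0.   36.3]] [[ 608.4 -263.1  187.4]
 [ 608.6 -224.6  211.8]
 [ 609.2 -192.3  213.8]
 [ 608.9 -224.1  196.9]]
```

View pics/n4.png

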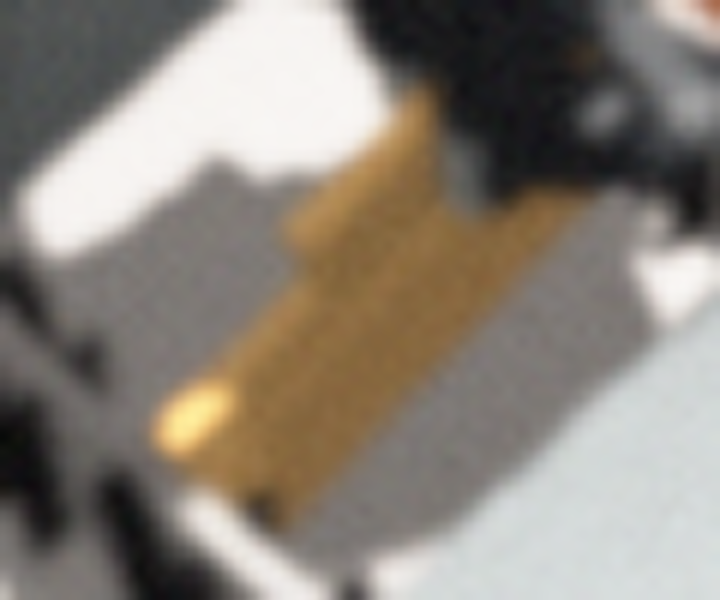

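The sheet has rolled again (-y end down in its groove, +y end held up), so the +y end is what catches. I'll study the +y ribs in the earlier unobstructed view at no cost in time before moving.

```bash
python3 - <<'E'
import cv2
a=cv2.imread('pics/g1.png'); b=cv2.resize(a[80:440,70:160],(200,800),interpolation=cv2.INTER_CUBIC); c=cv2.resize(a[80:440,370:470],(222,800),interpolation=cv2.INTER_CUBIC)
import numpy as np
d=np.hstack([b,np.zeros((800,20,3),np.uint8),c]); d=cv2.resize(d,(331,600))
cv2.imwrite('pics/g5.png',cv2.resize(np.hstack([b,c])[:800],(600,600)))
E
```

```text
(no output)
```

View pics/g5.png

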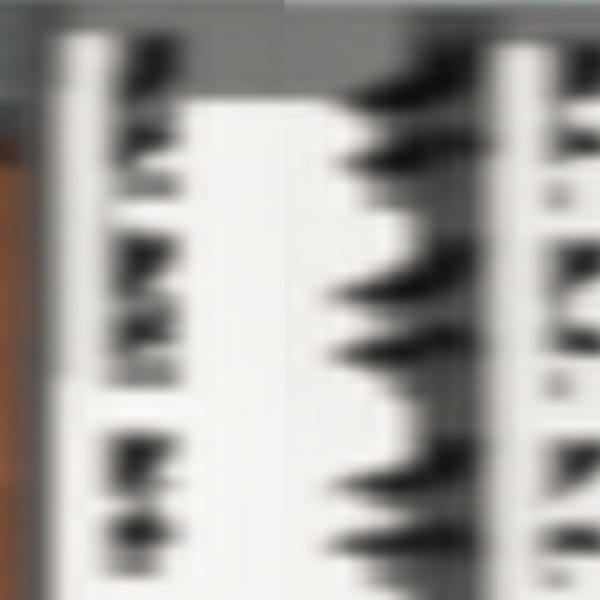

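The geometry says the +y lower corner is already inside the lane (y≈-130, z≈146) and the rolled sheet is wedged wall-to-wall. Slackening the jaws should let it level and drop under gravity while the pads keep it upright, as happened on the cabinet.

Emit:
move_arm(targets="0 0 0 0 -0.78;0 0 0 0 -0.78;0 0 0 0 -0.78;0 0 0 0 -0.78;0 0 0 0 -0.78")

```text
t: 18.85
tool_pos: [610.0, -188.4, 179.3]
orientation: [[0.022, 1.0, -0.019], [-0.017, -0.019, -1.0], [-1.0, 0.022, 0.016]]
contact_force: [-0.2, 0.3, -0.7]
opening: 9.6
```

```bash
python3 - <<'E'
from h import *
np.set_printoptions(precision=1,suppress=True)
togo([606.9,-195,140],-0.021)
g=grab('scene')
a=cv2.resize(g['image'][270:350,240:340],(750,600),interpolation=cv2.INTER_CUBIC); cv2.imwrite('pics/o1.png',a[...,::-1])
E
```

```text
t 18.85 pos [ 610.  -188.4  179.3] head -0.0189 open 9.6 F [-0.2  0.3 -0.7]
togo 0.0393 -0.0039 0.0060 turn 0.0021
```

View pics/o1.png

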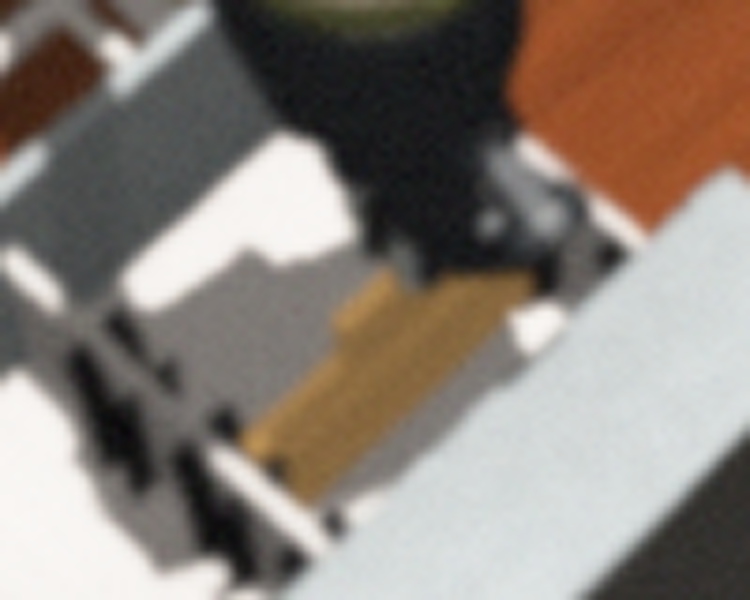

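```bash
python3 - <<'E'
from h import *
np.set_printoptions(precision=1,suppress=True)
g=grab('scene')
for z in (84,95,110):
  for yc in(-193.,-196):
    X=[[607,yc-60,z+70],[607,yc-22,z+70],[607,yc-22,z+92],[607,yc,z+92]]
    print(z,yc,((proj(g,np.array(X))-[240,270]+.43)*7.5).round().tolist())
a=cv2.resize(g['image'][305:345,265:313],(720,600),interpolation=cv2.INTER_CUBIC); cv2.imwrite('pics/o2.png',a[...,::-1])
f=grab('top');a=cv2.resize(f['image'][185:275,350:470],(800,600),interpolation=cv2.INTER_CUBIC)
cv2.imwrite('pics/o3.png',a[...,::-1])
E
```

```text
84 -193.0 [[239.0, 439.0], [330.0, 349.0], [325.0, 317.0], [378.0, 265.0]]
84 -196 [[232.0, 446.0], [323.0, 356.0], [318.0, 324.0], [371.0, 272.0]]
95 -193.0 [[236.0, 424.0], [328.0, 333.0], [323.0, 301.0], [376.0, 249.0]]
95 -196 [[228.0, 431.0], [320.0, 340.0], [315.0, 308.0], [369.0, 256.0]]
110 -193.0 [[231.0, 403.0], [324.0, 311.0], [319.0, 278.0], [373.0, 226.0]]
110 -196 [[224.0, 410.0], [317.0, 318.0], [312.0, 285.0], [366.0, 233.0]]
```

View pics/o2.png

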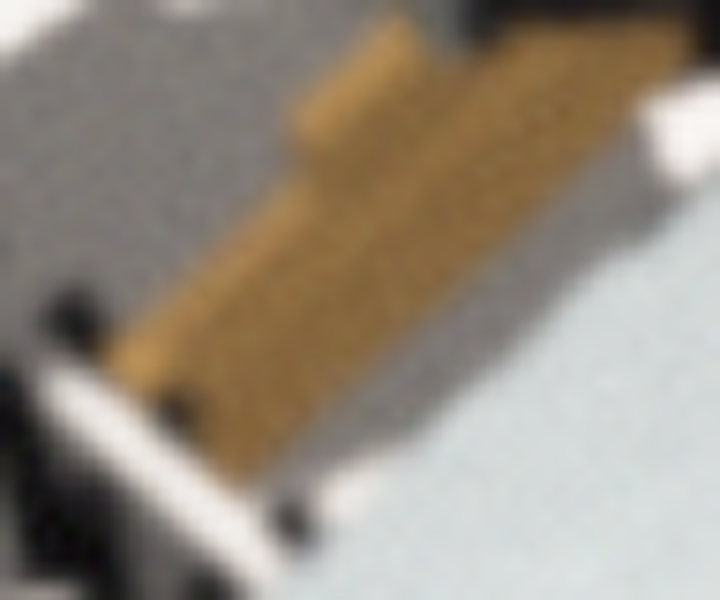

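View pics/o3.png

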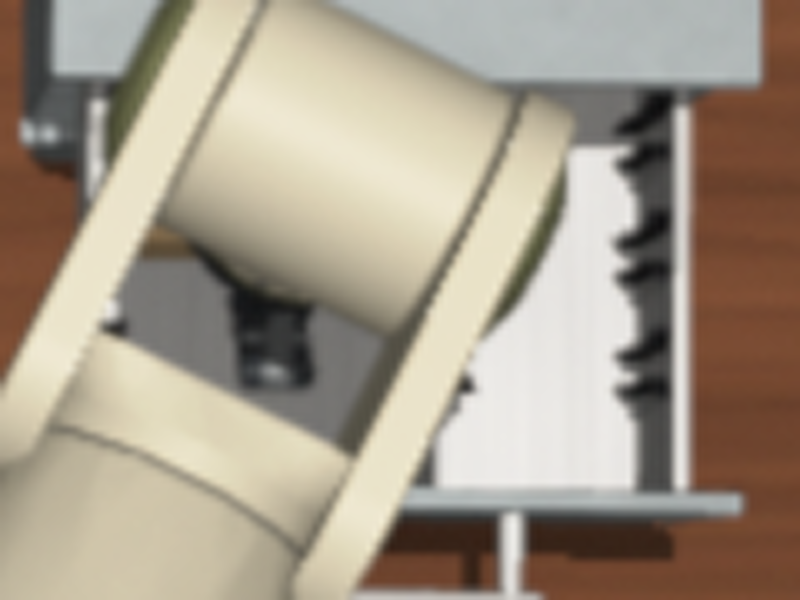

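It dropped: the -y shoulder is at (245,440) in the crop versus a predicted home position of (239,439), and the tab top also matches. I'll back off upward, close the fingers above the tab, and press to seat and confirm height.

Emit:
move_arm(targets="0 0 0 0 -0.65;0 0 0 0 -0.65;-0.015 0 0 0 -0.65;-0.025 0 0 0 -0.65;-0.025 0 0 0 -1;-0.025 0 0.004 0 -1;-0.025 0 0.004 0 -1;-0.025 0 0.004 0 -1;-0.015 0 0.004 0 -1;-0.008 0 0.004 0 -1;-0.003 0 0.004 0 -1;0.002 0 0.004 0 -1", squeeze=40)

```text
t: 20.0
tool_pos: [609.7, -192.1, 176.1]
orientation: [[0.02, 1.0, -0.019], [-0.016, -0.019, -1.0], [-1.0, 0.021, 0.016]]
contact_force: [-0.2, -0.0, 2.0]
opening: -0.0
```

Emit:
move_arm(targets="0.003 0 0 0 -1;0.006 0 0 0 -1;0.006 0 0 0 -1")

```text
t: 20.25
tool_pos: [612.6, -192.3, 175.7]
orientation: [[0.032, 0.999, -0.018], [-0.02, -0.018, -1.0], [-0.999, 0.033, 0.019]]
contact_force: [0.7, 4.2, 29.0]
opening: 0.3
```

Hard stop at 175.7 mm under 29 N, where the home tab top is 176, so the wide divider is home. Rise and look at it from both cameras on the way to the tray.

Emit:
move_arm(targets="-0.03 0 0 0 -1;-0.07 0 0 0 -1;-0.1 0 0 0 -0.1;-0.1 0 0 0 -0.1")

```text
t: 20.58
tool_pos: [610.7, -190.8, 282.6]
orientation: [[0.043, 0.999, -0.018], [-0.025, -0.017, -1.0], [-0.999, 0.043, 0.025]]
contact_force: [0.4, -0.5, -0.0]
opening: 23.4
```

```bash
python3 - <<'E'
from h import *
p=tray(10,-5.8);print(p)
togo([*p,160],TY)
E
```

```text
[562.88505463 189.68582572]
t 20.58 pos [ 610.7 -190.8  282.6] head -0.0173 open 23.4 F [ 0.4 -0.5 -0. ]
togo 0.1107 -0.0597 -0.3825 turn 0.1647
```

Emit:
move_arm(targets="0.005 -0.01 -0.04 0.165 -0.1;0.005 -0.02 -0.08 0.165 -0.1;0.005 -0.06 -0.383 0.165 -0.1;0.005 -0.06 -0.383 0.165 -0.1;0.005 -0.06 -0.383 0.165 -0.1;0.111 -0.06 -0.383 0.165 -0.1;0.111 -0.06 -0.383 0.165 -0.1;0.111 -0.06 -0.383 0.165 -0.1;0.111 -0.06 -0.383 0.165 -0.1;0.111 -0.06 -0.383 0.165 -0.1;0.111 -0.06 -0.383 0.165 -0.1;0.111 -0.06 -0.383 0.165 -0.1")

```text
t: 21.58
tool_pos: [561.6, 191.8, 157.8]
orientation: [[0.04, 0.983, -0.179], [-0.026, -0.178, -0.984], [-0.999, 0.044, 0.018]]
contact_force: [0.1, 0.1, 0.4]
opening: 38.3
```

```bash
python3 - <<'E'
from h import *
np.set_printoptions(precision=4,suppress=True)
togo([*tray(10,-5.8),62],TY); print(robot.read_state()['orientation'][:,0])
f=grab('top'); a=cv2.resize(f['image'][185:275,350:470],(800,600),interpolation=cv2.INTER_CUBIC)
cv2.imwrite('pics/p1.png',a[...,::-1])
g=grab('scene'); a=cv2.resize(g['image'][270:370,200:340],(800,571),interpolation=cv2.INTER_CUBIC)
cv2.imwrite('pics/p2.png',a[...,::-1])
a=cv2.resize(g['image'][160:260,320:420],(600,600),interpolation=cv2.INTER_CUBIC)
cv2.imwrite('pics/p3.png',a[...,::-1])
E
```

```text
t 21.58 pos [561.6 191.8 157.8] head -0.1793 open 38.3 F [0.1 0.1 0.4]
togo 0.0958 -0.0025 0.0001 turn 0.0027
[ 0.0398 -0.0259 -0.9989]
```

View pics/p1.png

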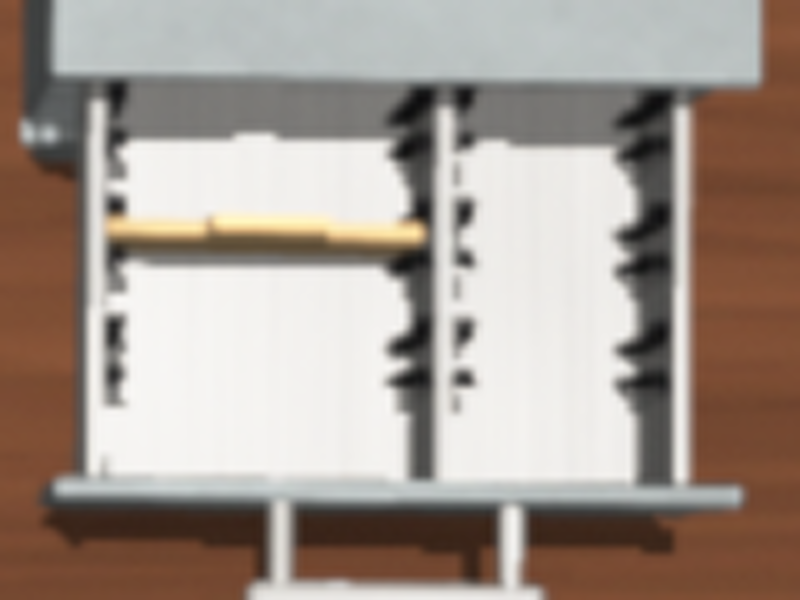

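View pics/p2.png

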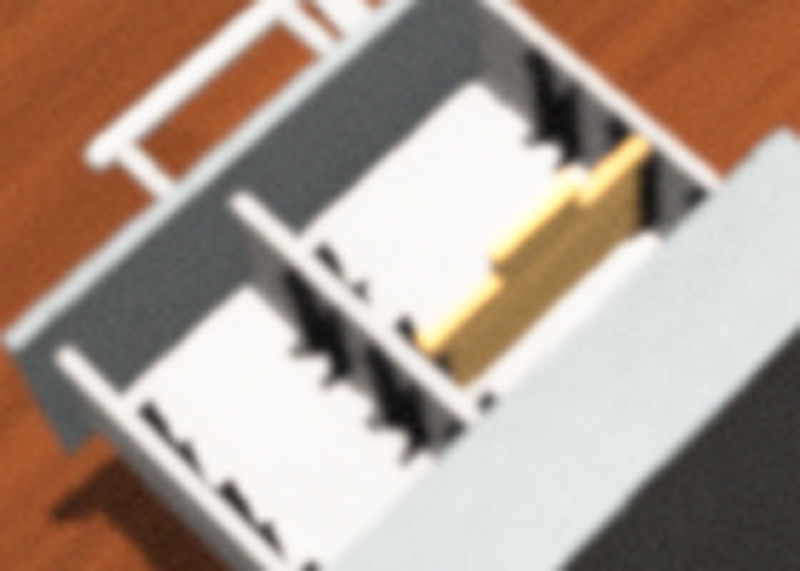

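View pics/p3.png

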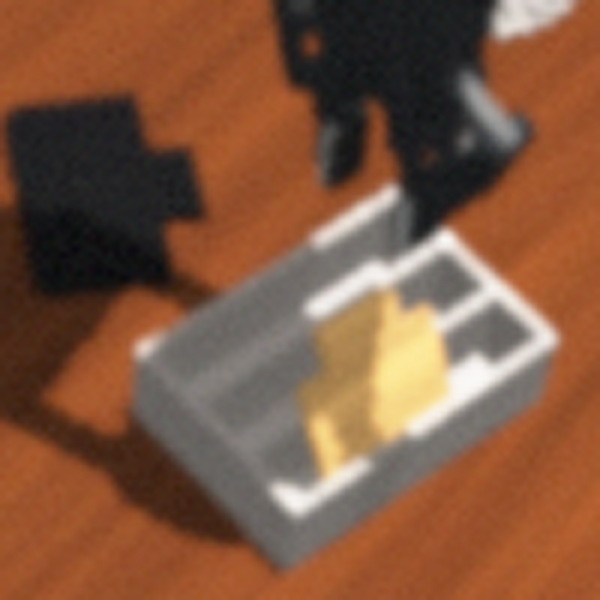

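The wide divider stands square in its middle slots (top crop row ≈235, between the ribs). The narrow divider is untouched, with its tab at (360,330) in the scene crop. I'll get the narrow slot's position from this view while I descend on the narrow tab.

```bash
python3 - <<'E'
from h import *
np.set_printoptions(precision=1,suppress=True)
f=grab('top');g=grab('scene')
T=lambda c,z: onplane(f,(np.array(c,float)[:,0]+.5)/6.6667+349.5,(np.array(c,float)[:,1]+.5)/6.6667+184.5,z)
print('tab top ends',T([(208,220),(327,226)],176),'shoulder ends',T([(106,226),(428,234)],154))
print('walls',T([(98,300),(444,300),(682,300)],156))
print('front slot ribs narrow: ',T([(616,347),(616,382)],84),T([(668,325),(668,378)],156))
print('front inner',T([(90,478),(680,488)],186))
S=lambda c,z: onplane(g,np.array(c,float)[:,0]/5.714+200-.4,np.array(c,float)[:,1]/5.71+270-.4,z)
print('scene tab top',S([(495,250),(578,172)],176),'sh',S([(420,342),(648,142)],154))
print('scene walls',S([(65,355),(275,560)],156),S([(238,200),(478,415)],156),S([(490,0),(718,188)],156))
print('narrow-lane ribs +y side at mid wall face top? front inner',S([(15,345),(415,0)],186))
a=cv2.resize(g['image'][310:350,205:265],(780,520),interpolation=cv2.INTER_CUBIC); cv2.imwrite('pics/p4.png',a[...,::-1])
E
```

```text
tab top ends [[ 614.2 -171.5  176. ]
 [ 611.5 -215.8  176. ]] shoulder ends [[ 614.8 -135.2  154. ]
 [ 610.4 -256.8  154. ]]
walls [[ 586.6 -131.6  156. ]
 [ 585.1 -262.1  156. ]
 [ 584.2 -351.9  156. ]]
front slot ribs narrow:  [[ 572.1 -341.2   84. ]
 [ 558.3 -340.9   84. ]] [[ 574.8 -346.4  156. ]
 [ 554.7 -345.9  156. ]]
front inner [[ 518.1 -125.4  186. ]
 [ 512.  -342.9  186. ]]
scene tab top [[ 614.8 -212.9  176. ]
 [ 616.  -168.1  176. ]] sh [[ 612.1 -253.   154. ]
 [ 619.8 -132.6  154. ]]
scene walls [[ 516.5 -347.4  156. ]
 [ 633.2 -349.6  156. ]] [[ 518.3 -258.5  156. ]
 [ 649.3 -259.9  156. ]] [[ 529.5 -128.2  156. ]
 [ 654.3 -130.1  156. ]]
narrow-lane ribs +y side at mid wall face top? front inner [[ 513.4 -361.7  186. ]
 [ 520.7 -159.   186. ]]
```

Emit:
move_arm(targets="0.03 -0.002 0 0.003 -0.1;0.06 -0.002 0 0.003 -0.1;0.085 -0.002 0 0.003 -0.1;0.096 -0.002 0 0.003 -0.1;0.096 -0.002 0 0.003 -0.1")

```text
t: 22.2
tool_pos: [565.0, 186.0, 62.8]
orientation: [[0.041, 0.981, -0.188], [-0.026, -0.187, -0.982], [-0.999, 0.045, 0.018]]
contact_force: [-1.4, -0.3, 0.0]
opening: 38.0
```

```bash
python3 - <<'E'
from h import *
togo([*tray(39,-5.8),62],TY)
g=grab('scene'); a=cv2.resize(g['image'][160:260,320:420],(600,600),interpolation=cv2.INTER_CUBIC)
cv2.imwrite('pics/p5.png',a[...,::-1])
E
```

```text
t 22.20 pos [565.  186.   62.8] head -0.1884 open 38.0 F [-1.4 -0.3  0. ]
togo 0.0019 0.0261 -0.0035 turn -0.0064
```

View pics/p5.png

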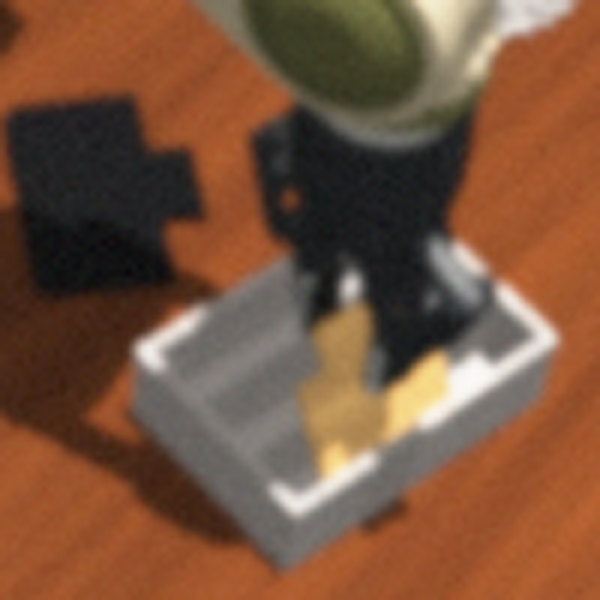

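View pics/p4.png

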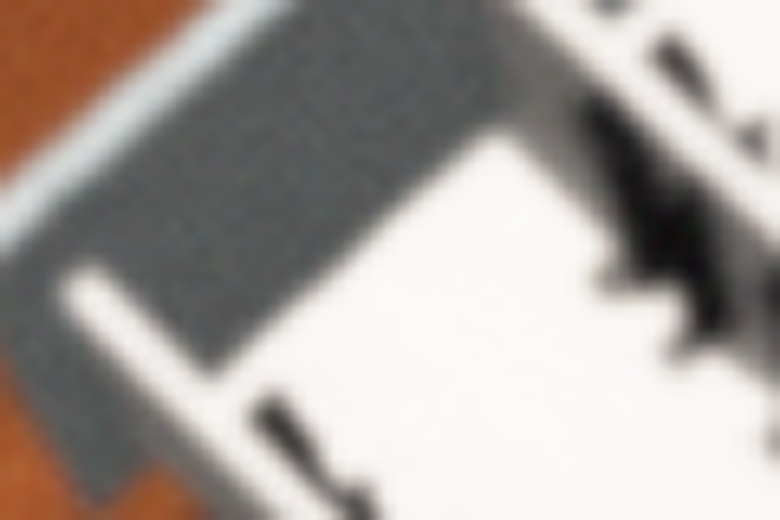

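The fingers straddle the narrow tab at (345,340). Push upright and close, as before.

Emit:
move_arm(targets="0 0.006 -0.002 -0.006 -0.1;0 0.013 -0.003 -0.006 -0.1;0 0.02 -0.003 -0.006 -0.1;0 0.026 -0.003 -0.006 -0.1;0 0.026 -0.003 -0.006 -0.1;0 0.026 -0.003 -0.006 -1;0 0.026 -0.003 -0.006 -1;0 0.026 -0.003 -0.006 -1;0 0.026 -0.003 -0.006 -1;0 0.026 -0.003 -0.006 -1;0 0.026 -0.003 -0.006 -1", squeeze=60)

```text
t: 23.17
tool_pos: [591.9, 184.5, 66.0]
orientation: [[0.044, 0.982, -0.182], [-0.026, -0.181, -0.983], [-0.999, 0.048, 0.017]]
contact_force: [-0.7, -0.7, 1.6]
opening: 5.2
```

```bash
python3 - <<'E'
from h import *
togo([*tray(39,-5.8),280],TY)
g=grab('scene'); a=cv2.resize(g['image'][170:240,350:420],(600,600),interpolation=cv2.INTER_CUBIC)
cv2.imwrite('pics/q1.png',a[...,::-1])
E
```

```text
t 23.17 pos [591.9 184.5  66. ] head -0.1820 open 5.2 F [-0.7 -0.7  1.6]
togo -0.2138 0.0098 0.0038 turn -0.0
```

View pics/q1.png

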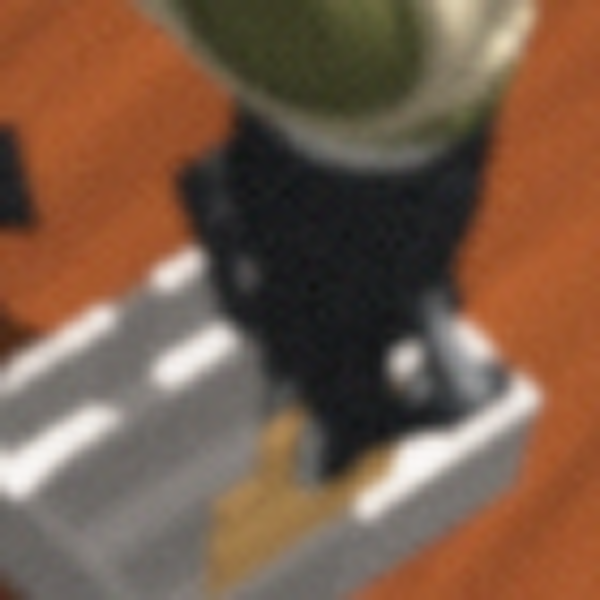

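Gripped upright. Lift straight up.

Emit:
move_arm(targets="-0.02 0.001 0 0 -1;-0.05 0.002 0.001 0 -1;-0.09 0.004 0.002 0 -1;-0.13 0.006 0.002 0 -1;-0.17 0.008 0.003 0 -1;-0.21 0.01 0.004 0 -1;-0.214 0.01 0.004 0 -1;-0.214 0.01 0.004 0 -1")

```text
t: 23.88
tool_pos: [592.0, 184.4, 282.9]
orientation: [[0.049, 0.982, -0.182], [-0.025, -0.181, -0.983], [-0.998, 0.053, 0.016]]
contact_force: [0.2, -0.4, -1.4]
opening: 5.2
```

```bash
python3 - <<'E'
from h import *
np.set_printoptions(precision=1,suppress=True)
togo([562,-305,275],-0.02)
g=grab('scene')
u0,v0=proj(g,robot.read_state()['tool_pos'])[0].astype(int);print(u0,v0)
a=cv2.resize(g['image'][v0-30:v0+50,u0-40:u0+40],(600,600),interpolation=cv2.INTER_CUBIC)
cv2.imwrite('pics/q2.png',a[...,::-1])
E
```

```text
t 23.88 pos [592.  184.4 282.9] head -0.1820 open 5.2 F [ 0.2 -0.4 -1.4]
togo 0.0186 0.0586 0.4865 turn -0.162
394 171
```

View pics/q2.png

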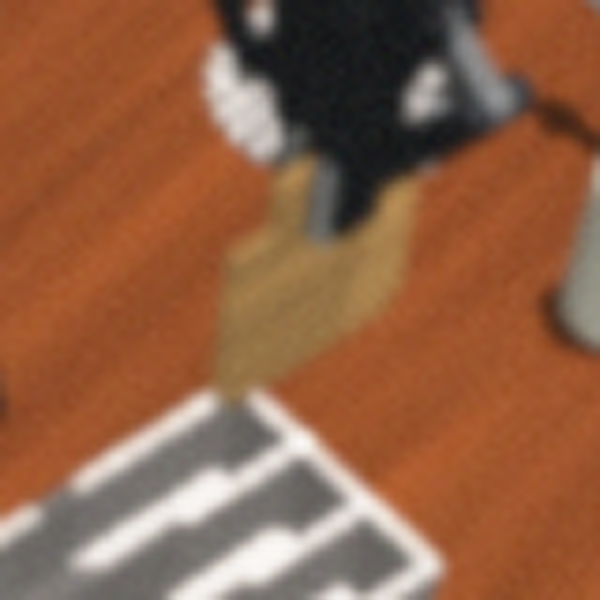

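```bash
python3 - <<'E'
from h import *
np.set_printoptions(precision=1,suppress=True)
g=grab('scene');s=robot.read_state()
c=np.array([(230,257),(220,385),(418,180),(402,290),(275,178)],float)
print(sheet(g,c/7.5+[354,141]-.43,s['tool_pos'],s['orientation']))
E
```

```text
[[-10.8  -0.   32.8]
 [ 50.3  -0.   29.3]
 [  8.1  -0.  -51.3]
 [ 60.8  -0.  -53.9]
 [-35.2   0.   17.5]]
```

Emit:
move_arm(targets="0.019 0.059 0.487 -0.162 -1;0.019 0.059 0.487 -0.162 -1;0.019 0.059 0.487 -0.162 -1;0.019 0.059 0.487 -0.162 -1;0.019 0.059 0.487 -0.162 -1;0.019 0.059 0.487 -0.162 -1;0.019 0.059 0.487 -0.162 -1;0.019 0.059 0.487 -0.162 -1;0.019 0.059 0.487 -0.162 -1;0.019 0.059 0.487 -0.162 -1;0.019 0.059 0.487 -0.162 -1;0.019 0.059 0.487 -0.162 -1")

```text
t: 24.98
tool_pos: [560.1, -308.3, 268.4]
orientation: [[0.038, 0.999, -0.022], [-0.023, -0.021, -1.0], [-0.999, 0.038, 0.022]]
contact_force: [1.5, -0.3, -0.1]
opening: 4.8
```

```bash
python3 - <<'E'
from h import *
np.set_printoptions(precision=1,suppress=True)
togo([562,-308,235],-0.02)
g=grab('scene');s=robot.read_state();print(s['tool_pos'])
a=cv2.resize(g['image'][270:350,205:305],(750,600),interpolation=cv2.INTER_CUBIC)
cv2.imwrite('pics/r1.png',a[...,::-1])
f=grab('top');a=cv2.resize(f['image'][185:275,350:470],(800,600),interpolation=cv2.INTER_CUBIC)
cv2.imwrite('pics/r2.png',a[...,::-1])
E
```

```text
t 24.98 pos [ 560.1 -308.3  268.4] head -0.0213 open 4.8 F [ 1.5 -0.3 -0.1]
togo 0.0335 0.0006 -0.0011 turn -0.0013
[ 559.2 -313.9  267.3]
```

View pics/r1.png

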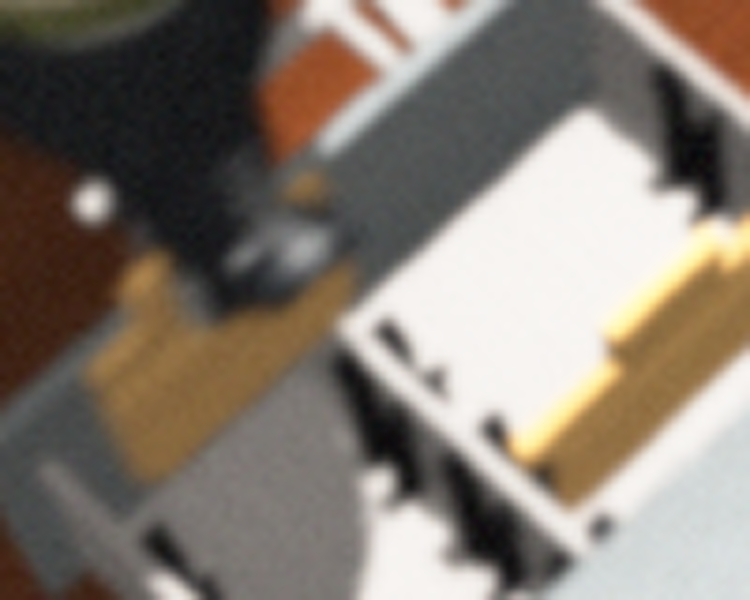

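View pics/r2.png

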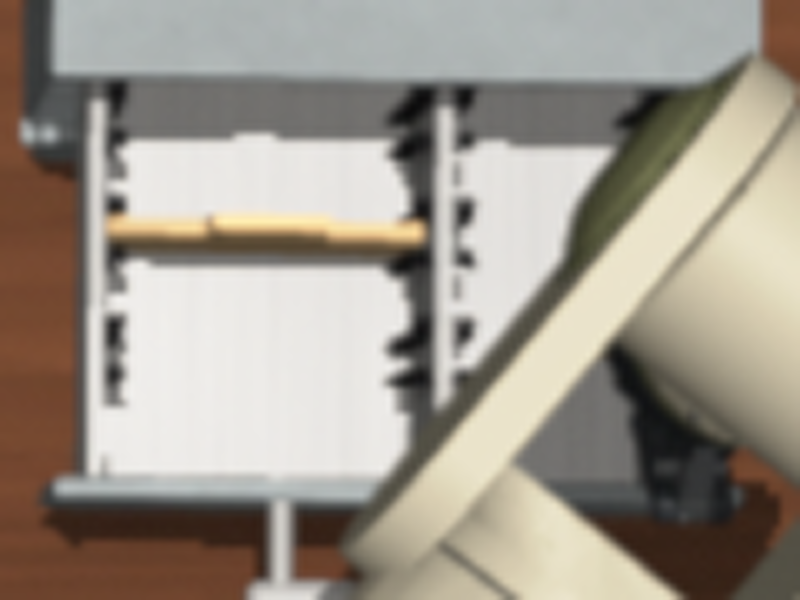

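```bash
python3 - <<'E'
from h import *
togo([562,-307,236],-0.02)
E
```

```text
t 25.08 pos [ 559.7 -310.6  267.3] head -0.0257 open 5.3 F [-0.9  0.1 -1.3]
togo 0.0312 0.0011 -0.0043 turn -0.0057
```

Emit:
move_arm(targets="0.01 0.001 -0.004 -0.006 -1;0.02 0.001 -0.004 -0.006 -1;0.031 0.001 -0.004 -0.006 -1;0.031 0.001 -0.004 -0.006 -1;0.031 0.001 -0.004 -0.006 -1")

```text
t: 25.5
tool_pos: [561.8, -306.4, 234.9]
orientation: [[0.034, 0.999, -0.02], [-0.021, -0.019, -1.0], [-0.999, 0.035, 0.021]]
contact_force: [-0.0, -0.2, 0.3]
opening: 4.9
```

```bash
python3 - <<'E'
from h import *
np.set_printoptions(precision=3,suppress=True)
togo([562,-307,236],-0.02)
g=grab('scene');s=robot.read_state();print(s['orientation'][:,0])
a=cv2.resize(g['image'][290:350,205:265],(600,600),interpolation=cv2.INTER_CUBIC)
cv2.imwrite('pics/r3.png',a[...,::-1])
E
```

```text
t 25.50 pos [ 561.8 -306.4  234.9] head -0.0190 open 4.9 F [-0.  -0.2  0.3]
togo -0.0011 0.0003 0.0006 turn 0.001
[ 0.036 -0.023 -0.999]
```

View pics/r3.png

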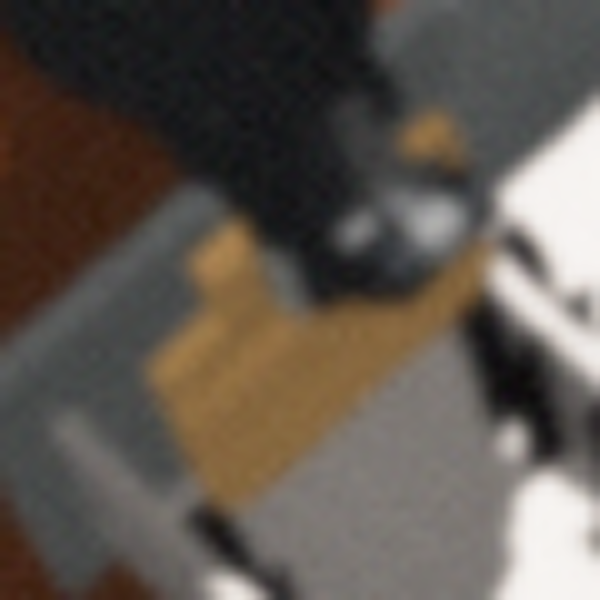

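```bash
python3 - <<'E'
from h import *
np.set_printoptions(precision=1,suppress=True)
g=grab('scene');s=robot.read_state();p0=s['tool_pos'];O=s['orientation'];print(p0)
c=np.array([(145,372),(225,508),(465,130),(490,255),(190,262)],float)
p=sheet(g,c/10+[205,290]-.45,p0,O);print(p);print(p@O.T+p0)
S=lambda c,z: onplane(g,np.array(c,float)[:,0]/10+205-.45,np.array(c,float)[:,1]/10+290-.45,z)
print('walls',S([(65,415),(225,575)],156),S([(500,270),(600,350)],156)); print('ribs',S([(205,520),(265,585)],156))
E
```

```text
[ 562.2 -306.9  236.5]
[[ -8.4   0.   36.1]
 [ 64.3  -0.   31.7]
 [  5.6   0.  -47.7]
 [ 59.2  -0.  -45.6]
 [-31.3   0.   18.9]]
[[ 561.1 -342.7  245.7]
 [ 563.9 -340.   173. ]
 [ 563.3 -259.3  229.8]
 [ 565.2 -262.7  176.3]
 [ 560.6 -325.   268.2]]
walls [[ 515.3 -346.2  156. ]
 [ 568.  -347.7  156. ]] [[ 561.1 -258.9  156. ]
 [ 590.8 -257.6  156. ]]
ribs [[ 555.7 -342.1  156. ]
 [ 576.  -343.5  156. ]]
```

In the scene view the sheet spans y -342 to -264, against lane walls at -345.5 and -261.5, so it is centred and level. Slot x works out to 563 in robot terms; the sheet is at 562–564. Lower into the mouth slowly.

Emit:
move_arm(targets="0.006 -0.001 0.001 0 -1;0.012 -0.001 0.001 0 -1;0.018 -0.001 0.001 0 -1;0.024 -0.001 0.001 0 -1;0.028 -0.001 0.001 0 -1;0.03 -0.001 0.001 0 -1")

```text
t: 26.1
tool_pos: [562.1, -308.4, 205.5]
orientation: [[0.036, 0.999, -0.02], [-0.023, -0.019, -1.0], [-0.999, 0.036, 0.022]]
contact_force: [0.6, -0.4, -0.9]
opening: 5.1
```

No contact with the lower edge at about 143; continue.

Emit:
move_arm(targets="0.006 0 0 0 -1;0.012 0 0 0 -1;0.018 0 0 0 -1;0.024 0 0 0 -1;0.03 0 0 0 -1;0.036 0 0 0 -1")

```text
t: 26.6
tool_pos: [563.3, -309.2, 168.8]
orientation: [[0.036, 0.999, -0.02], [-0.023, -0.019, -1.0], [-0.999, 0.036, 0.022]]
contact_force: [-0.2, -0.3, -0.5]
opening: 4.9
```

Emit:
move_arm(targets="0.006 0 0 0 -1;0.012 0 0 0 -1;0.017 0 0 0 -1;0.02 0 0 0 -1;0.02 0 0 0 -0.7;0.02 0 0 0 -0.7;0.02 0 0 0 -0.7;0.015 0 0 0 -0.6;0 0 0 0 -0.6;-0.025 0.001 0 0 -0.6;-0.03 0.001 0 0 -0.6;-0.03 0.001 0 0 -1")

```text
t: 27.6
tool_pos: [563.9, -309.0, 201.3]
orientation: [[0.039, 0.999, -0.02], [-0.026, -0.019, -0.999], [-0.999, 0.04, 0.025]]
contact_force: [-0.1, -0.3, -0.9]
opening: 6.1
```

```bash
python3 - <<'E'
from h import *
np.set_printoptions(precision=3,suppress=True)
togo([563,-304,177],-0.02)
g=grab('scene')
a=cv2.resize(g['image'][270:370,200:340],(800,571),interpolation=cv2.INTER_CUBIC)
cv2.imwrite('pics/s1.png',a[...,::-1])
E
```

```text
t 27.60 pos [ 563.9 -309.   201.3] head -0.0189 open 6.1 F [-0.1 -0.3 -0.9]
togo 0.0241 -0.0019 -0.0056 turn 0.0011
```

View pics/s1.png

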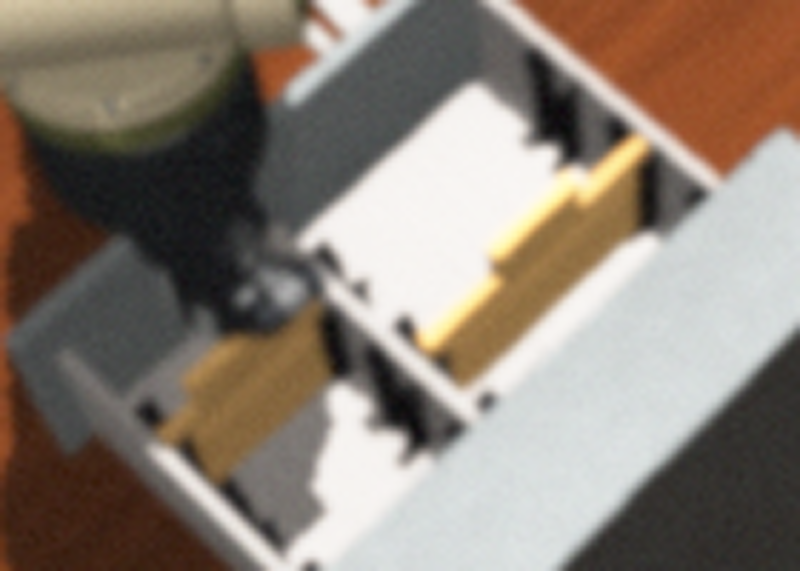

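The narrow divider is in the front slots (tab at (200,375)). Press to confirm it is seated.

Emit:
move_arm(targets="0 0 -0.004 0 -1;0.01 0 -0.004 0 -1;0.018 0 -0.004 0 -1;0.023 0 -0.004 0 -1;0.027 0 -0.004 0 -1;0.03 0 -0.004 0 -1;0.03 0 -0.004 0 -1")

```text
t: 28.23
tool_pos: [567.5, -305.2, 175.5]
orientation: [[0.049, 0.999, -0.019], [-0.028, -0.018, -0.999], [-0.998, 0.049, 0.028]]
contact_force: [0.5, 9.1, 36.2]
opening: -0.1
```

Hard stop at 175.5 under 36 N, so it is home. Rise and move in front of the handle.

Emit:
move_arm(targets="-0.03 0 0 0 -1;-0.065 0 0 0 -1;-0.08 0 0 0 -1;-0.08 0 0 0 -1")

```text
t: 28.57
tool_pos: [564.3, -303.4, 258.7]
orientation: [[0.054, 0.998, -0.019], [-0.032, -0.017, -0.999], [-0.998, 0.054, 0.031]]
contact_force: [1.0, -0.3, 0.7]
opening: -0.2
```

```bash
python3 - <<'E'
from h import *
togo([432,-240,235],-0.02)
E
```

```text
t 28.57 pos [ 564.3 -303.4  258.7] head -0.0172 open -0.2 F [ 1.  -0.3  0.7]
togo 0.0145 -0.1345 -0.0616 turn 0.0028
```

Emit:
move_arm(targets="0.005 -0.04 -0.02 0.003 -1;0.01 -0.08 -0.04 0.003 -1;0.014 -0.12 -0.06 0.003 -1;0.014 -0.135 -0.062 0.003 -1;0.014 -0.135 -0.062 0.003 -1;0.014 -0.135 -0.062 0.003 -1")

```text
t: 29.07
tool_pos: [430.7, -239.2, 234.3]
orientation: [[0.052, 0.998, -0.023], [-0.031, -0.021, -0.999], [-0.998, 0.053, 0.03]]
contact_force: [-0.2, 0.1, 0.4]
opening: 0.0
```

```bash
python3 - <<'E'
from h import *
np.set_printoptions(precision=1,suppress=True)
togo([432,-240,160],-0.02)
f=grab('top');a=cv2.resize(f['image'][185:305,340:480],(700,600),interpolation=cv2.INTER_CUBIC)
cv2.imwrite('pics/t1.png',a[...,::-1])
g=grab('scene');a=cv2.resize(g['image'][230:370,190:340],(640,597),interpolation=cv2.INTER_CUBIC)
cv2.imwrite('pics/t2.png',a[...,::-1])
E
```

```text
t 29.07 pos [ 430.7 -239.2  234.3] head -0.0212 open 0.0 F [-0.2  0.1  0.4]
togo 0.0743 -0.0026 -0.0015 turn -0.0012
```

View pics/t1.png

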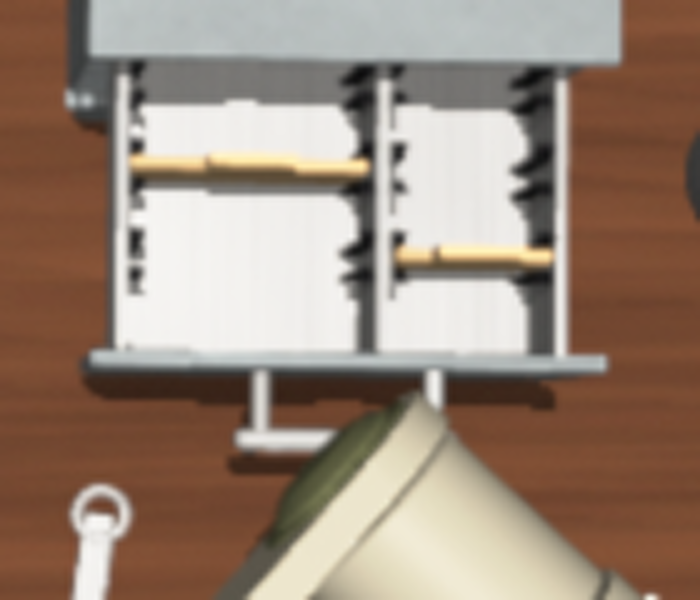

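View pics/t2.png

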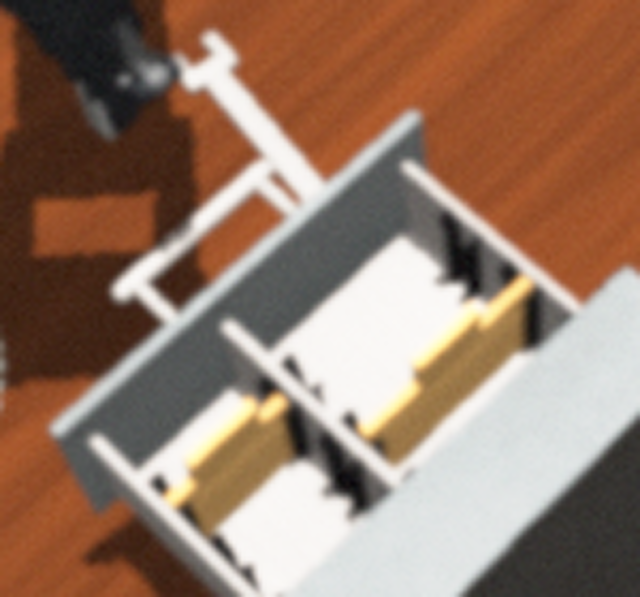

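Both dividers are in place in both views, and nothing is in the way of the fingers in front of the bar. Descend and push.

Emit:
move_arm(targets="0.03 -0.002 -0.001 0 -1;0.06 -0.002 -0.001 0 -1;0.076 -0.003 -0.001 0 -1;0.076 -0.003 -0.001 0 -1;0.076 0.007 -0.001 0 -1;0.076 0.017 -0.001 0 -1;0.076 0.027 -0.001 0 -1;0.076 0.037 -0.001 0 -1;0.076 0.047 -0.001 0 -1;0.076 0.057 -0.001 0 -1;0.076 0.067 -0.001 0 -1;0.076 0.077 -0.001 0 -1")

```text
t: 30.17
tool_pos: [514.2, -242.8, 163.4]
orientation: [[0.053, 0.998, -0.022], [-0.032, -0.02, -0.999], [-0.998, 0.054, 0.031]]
contact_force: [-2.7, -0.7, -0.8]
opening: -0.2
```

```bash
python3 - <<'E'
from h import *
togo([600,-241,160],-0.02)
g=grab('scene');a=cv2.resize(g['image'][230:370,190:340],(640,597),interpolation=cv2.INTER_CUBIC)
cv2.imwrite('pics/t3.png',a[...,::-1])
E
```

```text
t 30.17 pos [ 514.2 -242.8  163.4] head -0.0201 open -0.2 F [-2.7 -0.7 -0.8]
togo 0.0079 0.0854 -0.0038 turn -0.0001
```

View pics/t3.png

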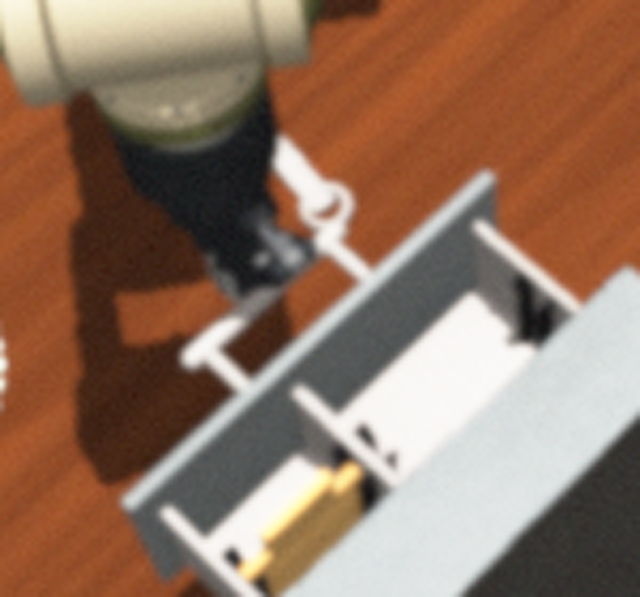

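The drawer is sliding in under 2.7 N, with the wide divider already under the cabinet top. Continue.

Emit:
move_arm(targets="0.001 0.01 0 0 -1;0.002 0.02 0 0 -1;0.002 0.03 0 0 -1;0.003 0.04 0 0 -1;0.003 0.05 0 0 -1;0.004 0.058 0 0 -1;0.004 0.066 0 0 -1;0.005 0.074 0 0 -1;0.006 0.08 0 0 -1")

```text
t: 30.97
tool_pos: [597.0, -244.8, 162.3]
orientation: [[0.056, 0.998, -0.021], [-0.033, -0.019, -0.999], [-0.998, 0.057, 0.032]]
contact_force: [-1.8, 0.1, 1.3]
opening: -0.0
```

Emit:
move_arm(targets="0 0.004 0 0 -1;0 0.008 0 0 -1;0 0.012 0 0 -1;0 0.016 0 0 -1")

```text
t: 31.3
tool_pos: [602.6, -244.8, 162.2]
orientation: [[0.027, 0.999, -0.022], [-0.029, -0.022, -0.999], [-0.999, 0.028, 0.028]]
contact_force: [-76.5, 3.1, 26.5]
opening: 0.1
```

Hard stop, so the drawer is shut. Back off and check.

Emit:
move_arm(targets="0 -0.005 0 0 -1;0 -0.03 0 0 -1;0 -0.06 0 0 -1;-0.04 -0.08 0 0 -1;-0.08 -0.12 0 0 -1;-0.08 -0.16 0 0 -1;-0.08 -0.2 0 0 -1;-0.08 -0.2 0 0 -1;-0.08 -0.2 0 0 -1")

```text
t: 32.05
tool_pos: [399.0, -238.1, 237.5]
orientation: [[0.028, 0.999, -0.025], [-0.03, -0.024, -0.999], [-0.999, 0.029, 0.029]]
contact_force: [-0.2, 0.7, 0.2]
opening: -0.2
```

```bash
python3 - <<'E'
from h import *
np.set_printoptions(precision=1,suppress=True)
togo([400,-240,240],-0.02)
f=grab('top','u0.png');a=cv2.resize(f['image'][65:230,340:480],(560,660)[:2] if 0 else (509,600),interpolation=cv2.INTER_CUBIC)
cv2.imwrite('pics/u1.png',a[...,::-1])
g=grab('scene','u2.png');a=cv2.resize(g['image'][285:405,240:380],(700,600),interpolation=cv2.INTER_CUBIC)
cv2.imwrite('pics/u3.png',a[...,::-1])
E
```

```text
t 32.05 pos [ 399.  -238.1  237.5] head -0.0237 open -0.2 F [-0.2  0.7  0.2]
togo -0.0024 0.0011 0.0020 turn -0.0037
```

View pics/u0.png

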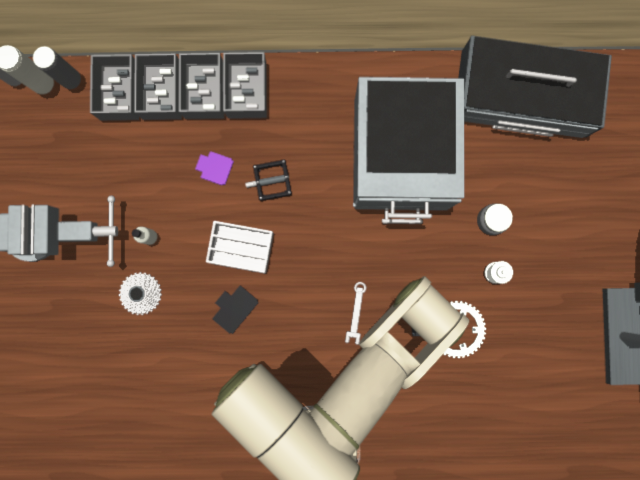

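View pics/u3.png

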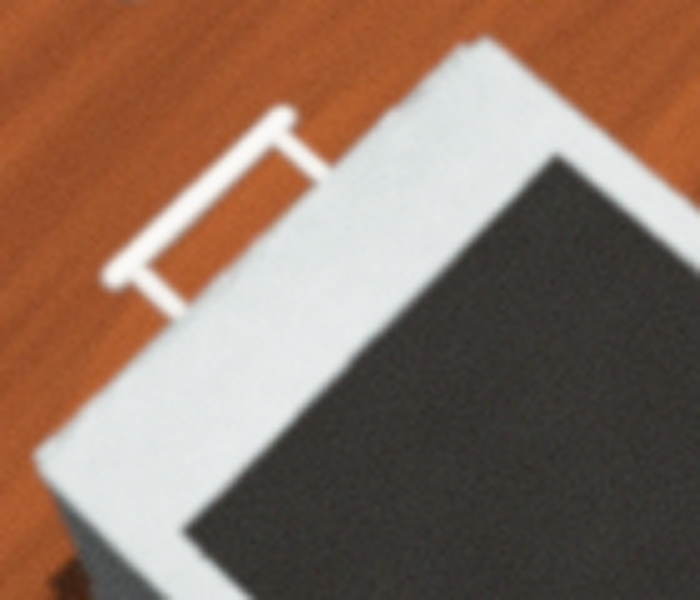

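```bash
python3 - <<'E'
from h import *
np.set_printoptions(precision=1,suppress=True)
f=grab('top');g=grab('scene')
S=lambda c,z: onplane(g,np.array(c,float)[:,0]/5+240-.4,np.array(c,float)[:,1]/5+285-.4,z)
print('scene bar now',S([(115,275),(285,112)],178),'start',S([(110,268),(282,106)],178))
print('scene front edge',S([(36,455),(465,45)],186), 'cab corners front', S([(487,38)],198))
a=cv2.resize(f['image'][180:230,350:470],(800,333),interpolation=cv2.INTER_CUBIC)
b=cv2.imread('pics/top0.png')[180:230,350:470]; b=cv2.resize(b,(800,333),interpolation=cv2.INTER_CUBIC)
cv2.imwrite('pics/u4.png',np.vstack([a[...,::-1],b])[:, :][:666][:600])
E
```

```text
scene bar now [[ 620.1 -289.7  178. ]
 [ 621.9 -187.6  178. ]] start [[ 616.3 -288.9  178. ]
 [ 618.9 -186.3  178. ]]
scene front edge [[ 653.5 -366.7  186. ]
 [ 661.4 -114.5  186. ]] cab corners front [[ 670.  -110.4  198. ]]
```

View pics/u4.png

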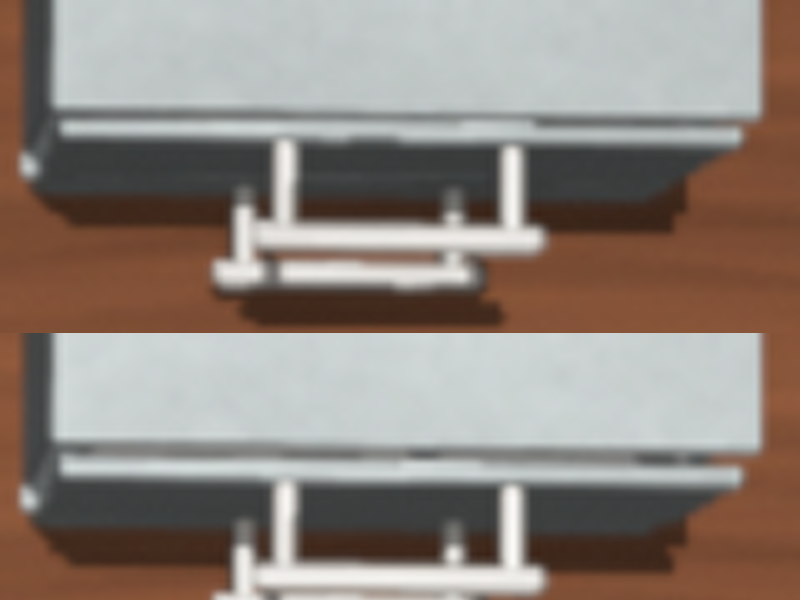

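```bash
python3 - <<'E'
from h import *
np.set_printoptions(precision=1,suppress=True)
f=grab('top')
T=lambda c,z: onplane(f,(np.array(c,float)[:,0]+.5)/6.6667+349.5,(np.array(c,float)[:,1]+.5)/6.6667+179.5,z)
print('cab edge',T([(60,110),(755,119)],198),'front strip in',T([(65,120),(740,127)],186),'out',T([(65,137),(740,145)],186))
up=T([(258,237),(543,238)],178);print('upper bar',up,up.mean(0))
for z in range(60,130,10):
    lo=T([(215,274),(482,276)],z);print(z,lo.mean(0),np.ptp(lo[:,1]))
E
```

```text
cab edge [[ 665.4 -115.8  198. ]
 [ 659.3 -371.5  198. ]] front strip in [[ 663.4 -118.4  186. ]
 [ 658.1 -368.7  186. ]] out [[ 657.  -118.3  186. ]
 [ 651.4 -368.6  186. ]]
upper bar [[ 619.9 -190.   178. ]
 [ 618.4 -296.1  178. ]] [ 619.1 -243.1  178. ]
60 [ 617.5 -239.7   60. ] 107.17701230652253
70 [ 616.4 -238.3   70. ] 106.50873176623483
80 [ 615.4 -236.9   80. ] 105.8404512259471
90 [ 614.4 -235.5   90. ] 105.17217068565938
100 [ 613.4 -234.2  100. ] 104.50389014537171
110 [ 612.3 -232.8  110. ] 103.83560960508399
120 [ 611.3 -231.4  120. ] 103.16732906479626
```

Checks agree: the upper bar (x 619) is no further out than the fixed lower drawer's bar (about 616–617), and the drawer front lies against the cabinet edge (663/658 against 665/659). All bystanders look unmoved and the arm is clear. Handing in.

```bash
python3 -c "
from h import *
s=robot.read_state();print(s['t'],np.round(s['joint_vel'],3),np.round(s['contact_force'],1))
a=cv2.imread('pics/top0.png');b=cv2.imread('pics/u0.png');d=cv2.absdiff(a,b).max(2)
for n,(x0,y0,x1,y1) in dict(cassette=(115,270,165,318),pedal=(245,155,295,205),hub=(480,258,518,290),tub=(475,200,516,240),bottle=(130,224,160,248),spanner=(342,280,362,345)).items(): print(n,(d[y0:y1,x0:x1]>60).sum())
robot.close_job()"
```

```text
32.3 [ 0.     0.001  0.007 -0.003 -0.001 -0.003] [-0.1  0.4  0.6]
cassette 0
pedal 0
hub 0
tub 0
bottle 0
spanner 1
the job is handed in; nothing more can be done
```

I pulled the top drawer out, put both dividers in their slots, pushed the drawer shut and handed the job in at about 32 s. The hand-in gives no verdict.

**What went wrong on the way:**
- I first misread the handle position because of a wrong crop scale. I caught it before reaching.
- The wide divider caught on the slot edge and rolled about 12° in the grip, twice. The tries pushed the drawer in by about 10 mm in all.
- After the first catch I squared and regripped the sheet on the cabinet top. After the second, loosening the jaws let it level out and drop into its slots.
- The narrow divider went in at the first try.

**Last checks:**
- **Dividers:** pressing on the tabs met a hard stop at 175.7 mm (wide) and 175.5 mm (narrow), against about 176 mm when fully home. Both views before closing showed them standing in the right slots. After closing they were hidden, so I could not look again.
- **Drawer:** the push ended at a hard stop of about 76 N. Its handle bar is about level with the fixed lower drawer's bar and the front lies against the cabinet edge.
- **Other things:** comparing start and end pictures showed no shift of the cassette, pedal, hub, tub, bottle or spanner. The chainring was partly hidden by the arm; the part in view looked unmoved.
- **Disagreements:** the two cameras differed by up to 3–4 mm in y. The tool also ended tilted by about 2°, which did no harm.

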